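# Tap the block down onto its parallels

## Robot

A 6-joint arm with a two-finger parallel gripper is mounted at the origin on the work surface. World frame = base frame: x ahead of the robot, y to its left, z up, the work surface at z = 0. Lengths are in m, angles in rad, forces in N, time in s.
With the tool pointing down it reaches from about 0.275 to 0.875 m from the base axis. Payload 12.5 kg.
Tool frame: the origin (TCP) lies on the centre line of the jaws, within the pads' length; the fingertips stand 14 mm ahead of it and the grasp point (between the pads) lies 5 mm behind it; z points along the fingers, y is the direction in which the jaws open and shut (so a half turn about z gives the same grasp; the last joint's range is limited). The gripper opens to 85 mm and grips with 20 to 120 N. Pads are 22 mm wide; open, the fingers measure 114 mm over their backs; the gripper's body (76 mm by 85 mm) begins 54 mm behind the grasp point. The pads swing forward as they close: fully open they stand 13 mm farther back than shut.
Start: joints at [-1.244, 0.351, 1.652, -0, 1.139, -0.085], TCP at [0.22, -0.504, 0.245] pointing down, gripper open.
Joint ranges: [-2.75, 2.75], [-0.79, 2.1], [0.01, 2.65], [-1.57, 4.71], [0.07, 3.14], [-2.87, 2.87]. Speed limits (rad/s): [2.22, 2.22, 2.79, 3.14, 3.14, 3.14].

## Interface

Orientations are given as a unit quaternion [x, y, z, w].
In Python, from rig import robot gives the robot as it stands.
- The arm moves only by the shell command python3 -m pendant 'ROWS'. ROWS is JSON, a list of rows, each a list of 7 numbers: the turn, a rotation vector about the tool's x, y, z in rad, then the shift along the tool's x, y, z in units of 25 mm (1.0 is 25 mm), then the opening in per cent of the stroke, from 0 (shut) to 100 (fully open). A call has 1 to 8 rows; each row shifts and turns the commanded pose from where the row before left it, along the tool's axes as they then stand; what a row does not reach is not made up. A row lasts 1/12 s, in which the tool goes at most 41.7 mm and 7.16 degrees, less where a joint would pass 70% of its speed; a pose out of reach is approached as far as the arm can. A call is refused whole if a number of a shift passes 1 or a number of a turn 0.125, either way. A call with a gripper value outside its range is refused whole. The fingers move at their own pace and stop on an object; the grip force is fixed at half the most. Time passes only in rows, so rows that do not move let the fingers close. It gives the time, the measured TCP pose, the force and the opening at its end, in the units of the state.
- robot.get_obs(): the state, without advancing time (a new reading comes with each control period).
- robot.capture(name): name is "scene" or "top" or "wrist"; returns the picture (384x512x3 uint8, blue, green, red); there is no depth.
- robot.get_calibration(name): a dict with "K" (3x3 intrinsics, pixels), "distortion" ([k1, k2, p1, p2, k3] as OpenCV has them; the pictures are not rectified), "xyz" and "orientation" of the camera in the world; the wrist camera has in their place "tool_from_camera" (4x4, takes a point from camera to tool coordinates, whose origin is the TCP and whose axes are the flange's). Camera axes: x right, y down, z forward; pixel columns grow to the right and rows downward; lengths in m; the calibration is good to about 2 mm. A picture is of the moment at which its call begins: read the wrist's pose just before it. get_calibration takes no time and is no camera call.
- robot.finish_job(): hands the job in, once; it reports no verdict.
The state is a dict: "clock": time; "joints": joint angles; "joint_vel": joint speeds; "effort": joint torques, N m; "tool_pos": TCP position; "eef_rot": TCP orientation; "ft_force": force on the tool from outside, world axes, zero at the start; "ft_torque": the same for the moment, N m; "opening": finger opening in m.
Only numpy, scipy, OpenCV 4.12 (cv2) and the standard library are available. Lean on these libraries where they do the work, as an engineer would, in place of code of your own. Each camera call takes 0.05 s, during which the arm holds its last target.

## Task

The aluminium block in the bench vise has lifted off the two steel parallels beneath it: take the round tapper out of its slanting holder and tap the block down with the tapper's nose, at both ends, until it sits firmly on both parallels. Then prove it by nudging the end of each parallel with the tapper or the fingers, the one nearest the robot first and then the far one: neither may slide. Put the tapper back in its holder; do not touch the block with the hand, do not drag the parallels out of place, and leave the other things on the bench alone.

Things in the scene. Friction and masses are not known exactly. Their poses are not given: they have to be found in the camera images.
- vise: Fixed grey bench vise, foot 200 x 110 mm. Origin at bench level under the middle of the jaw gap; x from the moving jaw (robot's side; screw and cross handle reach x = -120 mm, under 70 mm high) to the fixed jaw, away from the robot within 0.3 rad; y along the jaws. Bed 35 mm high. Jaws 110 mm long, 85 mm high, from 25 to 60 mm off the middle on either side.
- lamp (a point): Middle of the underside of a black work lamp fixed over the block (40 mm in vise x, 100 mm in y, 45 mm tall, underside 235 mm above the bench), on a 12 mm post 92 mm to the far side of the vise's middle. An upright hand over the block strikes it: hold the tapper leaning 27 to 40 degrees, top towards the moving jaw.
- block: Aluminium block in the jaws, 50 (x) x 130 (y) x 36 mm high, axes as the vise's; origin at its underside's centre. Jaw friction holds it: it only moves up, down and rocks about x. It starts 4 to 15 mm above the parallels, one end usually higher. 3 to 10 N on its higher end pushes it down; it stays put, and stops solid when seated. Some 15 N at each end in turn wedges it.
- block_left (a point): Middle of the top edge of the block's +y end, 65 mm from its middle; 97 mm above the bench when seated (underside then 61 mm).
- block_right (a point): The same at the block's -y end.
- parallel_near: Loose steel bar 12 (x) x 170 (y) x 26 mm high, standing on the vise bed by the moving jaw, 18 mm to the robot's side of the vise's middle. Origin at its underside's centre, 35 mm above the bench. Its ends stick out 14 to 26 mm past the block, 10 more past jaws and bed, free space beyond. Loose it slides along y at 1 to 2 N; under the seated block it withstands about 4 N.
- parallel_far: The second, equal parallel, against the fixed jaw, 18 mm to the far side of the vise's middle.
- tapper: Straight round bar, 30 mm thick and 120 mm long, 0.15 to 0.3 kg, dark wood with a white plastic nose that is a half ball of 15 mm radius. Origin at the tip of the nose, z along the bar to the other end. It leans in its holder, the top towards the robot, with the upper 75 mm free to be gripped.
- holder: Fixed slanting tool holder, foot 150 x 100 x 18 mm. Origin under the foot's centre; x away from the robot to within 0.35 rad. A grey square pocket (inside 40 mm in the leaning plane, 36 mm across, 45 mm deep) leans 26 degrees from vertical, its mouth towards -x. The tapper rests on its floor and lower wall, leaning about 27 degrees.
- holder_floor (a point): Centre of the pocket's floor, at x = 25 mm, z = 45 mm of the holder; the resting tapper's nose tip lies within 5 mm of it.
- meter: Bystander: grey hand meter, 75 x 140 x 34 mm, lying flat; origin at its underside.
- branch: Bystander: piece of branch about 250 mm long and 36 mm thick lying beyond the vise; origin about its middle, at the underside.
- spool: Bystander: grey spool, 64 mm wide and 56 mm high; origin at its underside.
Mind the look-alikes: they are no part of the job. Several things have the shape of the tapper; the one meant has the colours described above. Leave any white look-alike of the holder alone.

How it is judged:
On the way, in this order (a step that is already met when the one before it is completed fails the run):
1. the block is tapped down until it sits firmly on both parallels (height (world z) of each of block_left, block_right below 0.0995 m and contact force between block and parallel_near above 2 N and contact force between block and parallel_far above 2 N), for 0.2 s.
2. with the block still seated, the near parallel is nudged and does not slide (all of step 1 and contact force between any of tapper, the fingers and parallel_near above 1.5 N and distance of parallel_near from where it was at the start of the episode below 0.012 m).
3. with the block still seated, the far parallel is nudged and does not slide (all of step 1 and contact force between any of tapper, the fingers and parallel_far above 1.5 N and distance of parallel_far from where it was at the start of the episode below 0.012 m).
At the end, for the whole second after the job is handed in: Both ends of the block's top are under 99.5 mm above the bench and it presses on each parallel with over 2 N; each parallel is within 12 mm of its start; the tapper rests in the pocket, nose tip within 16 mm of its floor's centre, axis under 0.9 rad from vertical (all of step 1 and distance of each of parallel_near, parallel_far from where it was at the start of the episode below 0.012 m and distance between tapper and holder_floor below 0.016 m and angle between tapper's own z axis and vertical below 0.9 rad and linear speed of tapper below 0.02 m/s); the robot touches nothing.
It fails at once if the hand or arm presses on the block itself (contact force between any of the fingers, the arm and block above 2 N).
It fails at once if a parallel is dragged out of place (more than 15 mm) (distance of any of parallel_near, parallel_far from where it was at the start of the episode above 0.015 m).
It fails at once if a bystander is moved more than 30 mm (distance of any of meter, branch, spool from where it was at the start of the episode above 0.03 m).
It also fails if it takes over 72 s, if anything falls off the work surface, if the arm or the gripper's body presses on something with over 40 N, if the wrist force passes 120 N, or if a joint passes its speed limit or range.

## Working session

There is one attempt and no reset: what is moved stays moved. The work goes in short steps, Python scripts to look and compute and a shell command to move; the robot and the scene stay as the last step left them, time stands still between calls to the robot, and variables do not carry over. Pictures are saved under pics/ and viewed, and the job is handed in when it is done.

```bash
ls; mkdir -p pics; python3 - <<'E'
from rig import robot
import cv2
print(robot.get_obs())
for n in ["scene","top","wrist"]:
    im=robot.capture(n); cv2.imwrite(f"pics/{n}0.png",im)
    print(n,robot.get_calibration(n))
E
```

```text
pics
{'clock': 0.0, 'joints': array([-1.24360455e+00,  3.51223005e-01,  1.65241923e+00, -7.76026100e-07,
        1.13910769e+00, -8.46051520e-02]), 'joint_vel': array([ 5.85937101e-04,  7.74317149e-04,  1.06261970e-03, -5.09925053e-04,
        5.29470654e-05, -3.16431549e-04]), 'effort': array([ 6.28236357e-04, -5.06103659e+01, -2.91399962e+01, -5.76976231e-05,
        4.48757797e-03, -2.88712704e-05]), 'tool_pos': array([ 0.22006062, -0.50371436,  0.24476751]), 'eef_rot': array([ 9.78877494e-01,  2.04446856e-01, -7.03620655e-05, -5.74339004e-04]), 'ft_force': array([ 0.78438469, -0.27890562, -0.19195361]), 'ft_torque': array([-0.03293704,  0.00556372,  0.06136232]), 'opening': 0.08521735293730205}
scene {'K': array([[395.77778128,   0.        , 261.07220448],
       [  0.        , 395.77778128, 187.38194439],
       [  0.        ,   0.        ,   1.        ]]), 'distortion': array([0.03968453, 0.        , 0.        , 0.        , 0.        ]), 'xyz': array([ 1.30445329, -0.8138324 ,  0.93337128]), 'orientation': array([ 0.83230059,  0.31744651, -0.16877046, -0.42192414])}
top {'K': a
[... 284 characters left out ...]
2544]), 'orientation': array([-0.70003124,  0.70613734, -0.07714431,  0.07331486])}
wrist {'K': array([[337.64115199,   0.        , 257.57764403],
       [  0.        , 337.64115199, 194.44233255],
       [  0.        ,   0.        ,   1.        ]]), 'distortion': array([-0.06022132,  0.        ,  0.        ,  0.        ,  0.        ]), 'tool_from_camera': array([[ 6.81259859e-04, -9.53539715e-01, -3.01266574e-01,
         7.59983745e-02],
       [ 9.99999765e-01,  6.27327107e-04,  2.75763711e-04,
         3.93743085e-05],
       [-7.39589623e-05, -3.01266691e-01,  9.53539918e-01,
        -1.28472876e-01],
       [ 0.00000000e+00,  0.00000000e+00,  0.00000000e+00,
         1.00000000e+00]])}
```

View pics/scene0.png

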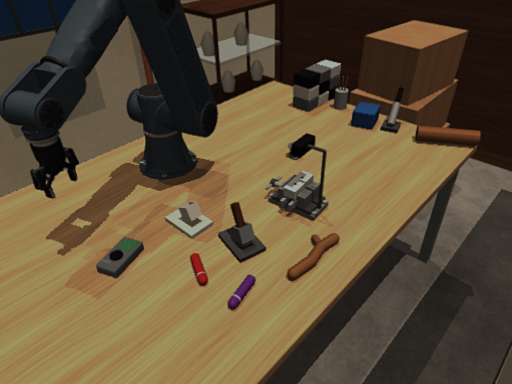

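View pics/top0.png

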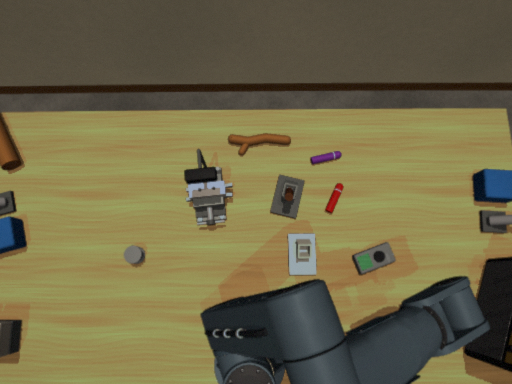

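View pics/wrist0.png

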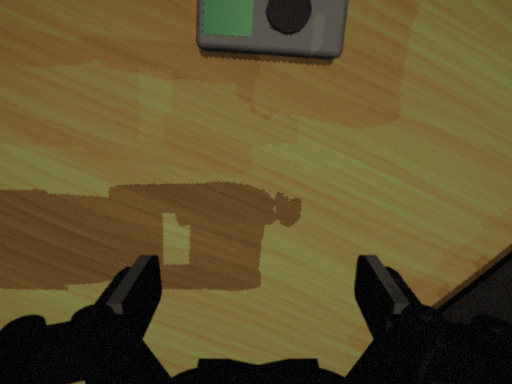

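The tapper sits in the dark holder: scene (238,218), top (289,190). The look-alikes are a red bar at scene (199,268), a purple bar at (242,291), and a white holder at (190,217). A dark bar with a white band at far left, around (395,110), is only scenery. The vise is at top (208,195) with the lamp at (200,175), and the spool is at top (134,256). I'll check the choice in close crops.

```bash
python3 - <<'E'
import cv2
s=cv2.imread("pics/scene0.png");t=cv2.imread("pics/top0.png")
cv2.imwrite("pics/c1.png",cv2.resize(s[190:270,200:290],None,fx=8,fy=7.4,interpolation=cv2.INTER_CUBIC)[:600])
cv2.imwrite("pics/c2.png",cv2.resize(t[165:230,260:320],None,fx=9,fy=9,interpolation=cv2.INTER_CUBIC))
cv2.imwrite("pics/c3.png",cv2.resize(t[145:235,175:245],None,fx=6.6,fy=6.6,interpolation=cv2.INTER_CUBIC))
cv2.imwrite("pics/c4.png",cv2.resize(s[125:225,255:345],None,fx=6,fy=6,interpolation=cv2.INTER_CUBIC))
E
```

```text
(no output)
```

View pics/c1.png

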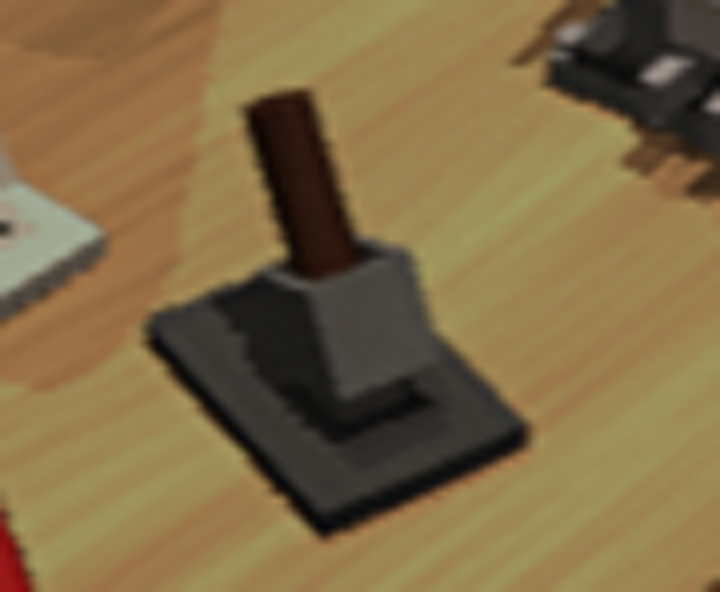

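View pics/c2.png

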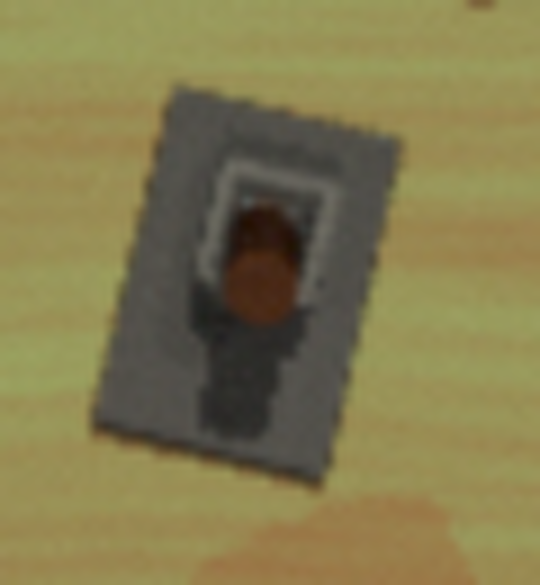

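View pics/c3.png

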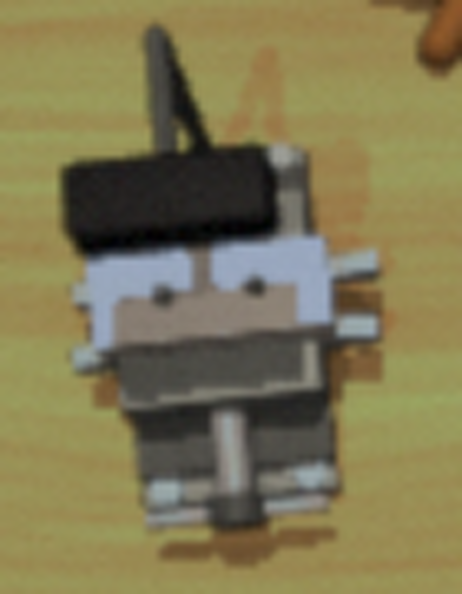

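View pics/c4.png

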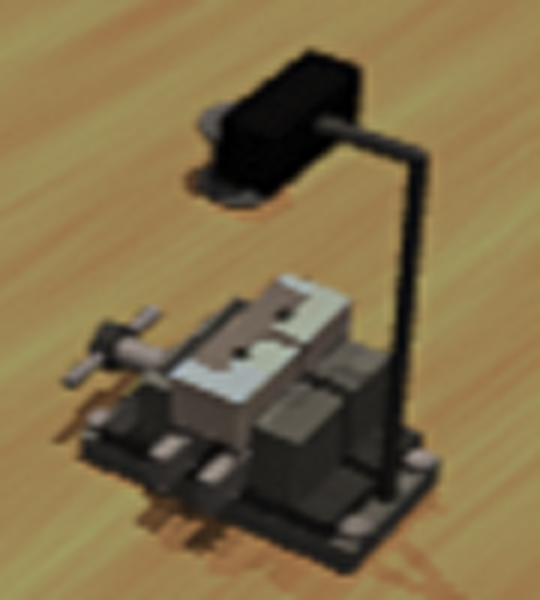

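```bash
cat > h.py <<'E'
import numpy as np, cv2
from scipy.spatial.transform import Rotation as R
from rig import robot
def cam(n,obs=None):
    c=robot.get_calibration(n)
    if n=='wrist':
        obs=obs or robot.get_obs(); T=np.eye(4);T[:3,:3]=R.from_quat(obs['eef_rot']).as_matrix();T[:3,3]=obs['tool_pos']
        M=T@c['tool_from_camera']; return c['K'],c['distortion'],M[:3,3],M[:3,:3]
    return c['K'],c['distortion'],c['xyz'],R.from_quat(c['orientation']).as_matrix()
def proj(C,P):
    K,d,t,Rm=C; p=(np.atleast_2d(P)-t)@Rm
    return cv2.projectPoints(p,np.zeros(3),np.zeros(3),K,d)[0].reshape(-1,2)
def ray(C,uv):
    K,d,t,Rm=C; n=cv2.undistortPoints(np.array(uv,float).reshape(-1,1,2),K,d).reshape(-1,2)
    return t,np.c_[n,np.ones(len(n))]@Rm.T
def onz(C,uv,z):
    t,r=ray(C,uv); return t+r*((z-t[2])/r[:,2])[:,None]
def pose(x,y,a,P):
    P=np.atleast_2d(P).astype(float); c,s=np.cos(a),np.sin(a)
    return np.c_[x+c*P[:,0]-s*P[:,1],y+s*P[:,0]+c*P[:,1],P[:,2]]
E
python3 - <<'E'
from h import *
from scipy.optimize import least_squares
T=cam('top');S=cam('scene')
t9=lambda l:np.array(l)/9+[260,165]-0.4
t6=lambda l:np.array(l)/6.6+[175,145]-.4
s6=lambda l:np.array(l)/6+[255,125]-.4
s8=lambda l:np.array(l)/[8,7.4]+[200,190]-.4
# holder
ft=t9([(180,88),(400,140),(322,480),(95,425)]); fs=s8([(148,325),(325,520),(530,428)])
# local: x away; image right is -y
Lt=[(75,50,18),(75,-50,18),(-75,-50,18),(-75,50,18)]
Ls=[(-75,-50,18),(75,-50,18),(75,50,18)]
Lt,Ls=np.array(Lt)/1e3,np.array(Ls)/1e3
f=lambda p:np.r_[(proj(T,pose(*p,Lt))-ft).ravel(),(proj(S,pose(*p,Ls))-fs).ravel()]
r=least_squares(f,[.55,-.1,0],x_scale=[.01,.01,.1]);print('holder',r.x,np.round(r.fun,1))
# vise+block
bt=t6([(328,237),(332,322),(95,348)]); bs=s6([(172,375),(290,275),(352,298),(238,405)])
def B(p):
    x,y,a,zl,zr=p
    return pose(x,y,a,[(.025,-.065,zr),(-.025,-.065,zr),(-.025,.065,zl)]),pose(x,y,a,[(-.025,-.065,zr),(-.025,.065,zl),(.025,.065,zl),(.025,-.065,zr)])
f=lambda p:np.r_[(proj(T,B(p)[0])-bt).ravel(),(proj(S,B(p)[1])-bs).ravel()]
r=least_squares(f,[.55,.15,0,.105,.105],x_scale=[.01,.01,.1,.01,.01]);print('block',r.x,np.round(r.fun,1))
x,y,a=r.x[:3]
# parallels ends tops z .061
pe=t6([(380,262),(380,325),(70,295),(72,360)]); P=onz(T,pe,.058); c,s=np.cos(a),np.sin(a)
print('par ends vise frame',np.round((P[:,:2]-[x,y])@np.array([[c,-s],[s,c]]),3))
# tapper top centre
P=onz(T,t9([(260,288)]),.045+.12*np.cos(np.radians(27)));print('tapper top',P)
E
```

```text
holder [ 0.59631496 -0.14919133 -0.25266229] [-0.7 -1.   0.5 -0.6  0.5 -0.4 -0.4 -0.7 -1.1 -1.  -0.7 -0.6  0.1 -0.8]
block [0.60495466 0.14613015 0.08929975 0.1061959  0.10355863] [-0.3 -0.5  0.3  0.3 -0.6 -0.3 -0.6  0.1 -0.7 -0.2  0.4  0.4  0.2 -0. ]
par ends vise frame [[ 0.018 -0.091]
 [-0.018 -0.088]
 [ 0.016  0.082]
 [-0.021  0.083]]
tapper top [[ 0.56349953 -0.14009089  0.15192078]]
```

```bash
cat >> h.py <<'E'
def lean(yaw,deg):
    l=np.radians(deg); x=np.array([np.cos(yaw),np.sin(yaw),0])
    z=np.sin(l)*x-[0,0,np.cos(l)]; y=-np.array([-np.sin(yaw),np.cos(yaw),0])
    return np.c_[np.cross(y,z),y,z]
def plan(pos,Rt=None,n=None):
    """turn at rest, then the straight shift in the turned axes"""
    o=robot.get_obs(); R0=R.from_quat(o['eef_rot']).as_matrix()
    if Rt is None: Rt=R0
    rv=R.from_matrix(R0.T@Rt).as_rotvec(); d=Rt.T@(np.array(pos)-o['tool_pos'])/.025
    nt=int(np.ceil(np.abs(rv).max()/.12)); nd=n or int(np.ceil(np.abs(d).max()/.95))
    print('turn total',rv.round(3),'rows',nt,(rv/max(nt,1)).round(4),'| shift',d.round(2),'rows',nd,(d/max(nd,1)).round(3))
def st():
    o=robot.get_obs(); Rm=R.from_quat(o['eef_rot']).as_matrix()
    print('t',round(o['clock'],2),'p',o['tool_pos'].round(4),'z',Rm[:,2].round(3),'y',Rm[:,1].round(3),'F',o['ft_force'].round(2),'open',round(o['opening'],4),'j',o['joints'].round(2))
    return o,Rm
E
python3 - <<'E'
from h import *
Rg=lean(-.2527,27); a=-Rg[:,2]; top=np.array([.5635,-.1401,.1519])
plan(top-.05*a+.1*a,Rg)
E
```

```text
turn total [-0.157  0.454  0.652] rows 6 [-0.0262  0.0756  0.1086] | shift [  6.92 -17.52   5.7 ] rows 19 [ 0.364 -0.922  0.3  ]
```

```bash
python3 -m pendant '[[-0.026,0.0756,0.1086,0,0,0,100],[-0.026,0.0756,0.1086,0,0,0,100],[-0.026,0.0756,0.1086,0,0,0,100],[-0.026,0.0756,0.1086,0,0,0,100],[-0.026,0.0756,0.1086,0,0,0,100],[-0.026,0.0756,0.1086,0,0,0,100]]'
python3 -m pendant '[[0,0,0,0.364,-0.922,0.25,100],[0,0,0,0.364,-0.922,0.25,100],[0,0,0,0.364,-0.922,0.25,100],[0,0,0,0.364,-0.922,0.25,100],[0,0,0,0.364,-0.922,0.25,100],[0,0,0,0.364,-0.922,0.25,100],[0,0,0,0.364,-0.922,0.25,100],[0,0,0,0.364,-0.922,0.25,100]]'
python3 - <<'E'
from h import *
st()
Rg=lean(-.2527,27); a=-Rg[:,2]; top=np.array([.5635,-.1401,.1519])
plan(top-.05*a+.1*a,Rg)
E
```

```text
clock: 0.65
tool_pos: [0.2199, -0.5043, 0.2454]
eef_rot: [0.971, -0.101, 0.217, 0.027]
ft_force: [0.2, -0.3, -0.5]
opening: 0.0854
clock: 1.32
tool_pos: [0.3434, -0.3402, 0.2288]
eef_rot: [0.971, -0.099, 0.215, 0.027]
ft_force: [0.5, -0.5, 0.4]
opening: 0.0855
t 1.32 p [ 0.3434 -0.3402  0.2288] z [ 0.413 -0.095 -0.906] y [-0.203 -0.979  0.01 ] F [ 0.53 -0.5   0.37] open 0.0855 j [-1.04  0.12  2.06  0.49  0.71  0.39]
turn total [-0.012  0.033  0.048] rows 1 [-0.012   0.0333  0.0477] | shift [ 4.42 -9.95  3.7 ] rows 11 [ 0.402 -0.905  0.337]
```

```bash

python3 -m pendant '[[-0.012,0.033,0.048,0,0,0,100],[0,0,0,0.4,-0.9,0.3,100],[0,0,0,0.4,-0.9,0.3,100],[0,0,0,0.4,-0.9,0.3,100],[0,0,0,0.4,-0.9,0.3,100],[0,0,0,0.4,-0.9,0.3,100],[0,0,0,0.4,-0.9,0.3,100],[0,0,0,0.4,-0.9,0.3,100]]'
python3 -m pendant '[[0,0,0,0.4,-0.9,0.3,100],[0,0,0,0.4,-0.9,0.3,100],[0,0,0,0,0,0,100]]'
python3 - <<'E'
from h import *
st()
Rg=lean(-.2527,27); a=-Rg[:,2]; top=np.array([.5635,-.1401,.1519])
plan(top-.05*a+.1*a,Rg)
cv2.imwrite("pics/w1.png",robot.capture("wrist"))
E
```

```text
clock: 1.98
tool_pos: [0.4664, -0.2092, 0.2138]
eef_rot: [0.965, -0.123, 0.232, 0.029]
ft_force: [0.5, -0.5, -0.4]
opening: 0.0857
clock: 2.23
tool_pos: [0.5026, -0.1704, 0.2093]
eef_rot: [0.965, -0.121, 0.231, 0.029]
ft_force: [-0.0, -1.5, -0.7]
opening: 0.0856
t 2.23 p [ 0.5026 -0.1704  0.2093] z [ 0.44  -0.112 -0.891] y [-0.248 -0.969 -0.   ] F [-0.   -1.49 -0.66] open 0.0856 j [-0.46  0.2   2.04  0.22  0.45  1.19]
turn total [-0.001  0.     0.002] rows 1 [-0.0014  0.0004  0.0021] | shift [ 0.79 -1.78  0.98] rows 2 [ 0.394 -0.892  0.49 ]
```

View pics/w1.png

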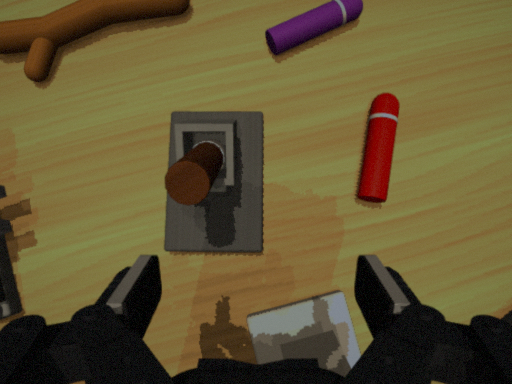

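The wrist view shows the dark bar in the dark grey pocket, its top face centred at about (190,184) and the white nose just visible at (213,152). I'll measure the top.

```bash
python3 - <<'E'
from h import *
C=cam('wrist'); P=onz(C,[(189,185)],.1519-.0);print(P)
F=onz(C,[(172,112),(263,112),(262,251),(166,250)],.018);print(F.round(4),F.mean(0))
Rg=lean(-.2527,27)
d=F[1]+F[0]-F[2]-F[3];print('yaw',np.arctan2(d[1],d[0]))
im=cv2.imread('pics/w1.png')
cv2.imwrite('pics/w1c.png',cv2.resize(im[100:260,140:280],None,fx=3.7,fy=3.7,interpolation=cv2.INTER_CUBIC))
E
```

```text
[[ 0.56034835 -0.14277879  0.1519    ]]
[[ 0.6752 -0.1214  0.018 ]
 [ 0.6507 -0.2161  0.018 ]
 [ 0.5091 -0.1786  0.018 ]
 [ 0.5335 -0.0856  0.018 ]] [ 0.59210126 -0.15042272  0.018     ]
yaw -0.2531139455766137
```

View pics/w1c.png

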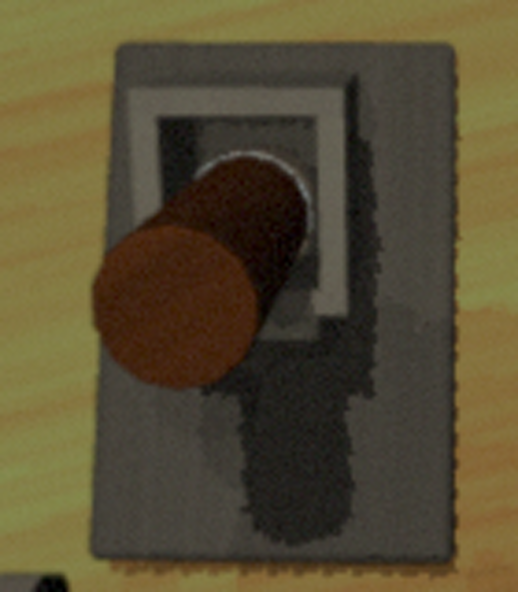

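```bash

python3 -m pendant '[[0,0,0,0.38,-0.86,0.5,100],[0,0,0,0.38,-0.86,0.5,100],[0,0,0,0,0,0,100],[0,0,0,0,0,0,100]]'
python3 - <<'E'
from h import *
st()
Rg=lean(-.2527,27); a=-Rg[:,2]; top=np.array([.562,-.1415,.1519])
plan(top-.05*a,Rg)
cv2.imwrite("pics/w2.png",robot.capture("wrist"))
E
```

```text
clock: 2.62
tool_pos: [0.5387, -0.1383, 0.1955]
eef_rot: [0.965, -0.122, 0.231, 0.029]
ft_force: [-0.8, 0.0, -0.3]
opening: 0.0851
t 2.62 p [ 0.5387 -0.1383  0.1955] z [ 0.438 -0.113 -0.892] y [-0.249 -0.969  0.   ] F [-0.85  0.01 -0.31] open 0.0851 j [-0.36  0.27  1.99  0.12  0.42  1.37]
turn total [-0.     0.002  0.001] rows 1 [-0.0004  0.0015  0.001 ] | shift [ 0.04 -0.11  3.98] rows 5 [ 0.008 -0.021  0.795]
```

View pics/w2.png

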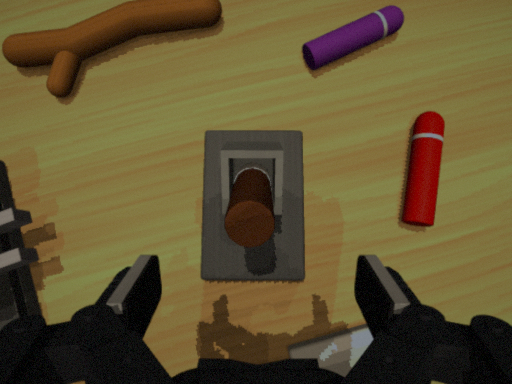

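The bar top is at (250,225), nearly between the fingers, and the bar is in line. I'm going down its axis.

```bash

python3 -m pendant '[[0,0,0,0.02,-0.05,0.8,100],[0,0,0,0.02,-0.05,0.8,100],[0,0,0,0,0,0.8,100],[0,0,0,0,0,0.8,100],[0,0,0,0,0,0.75,100],[0,0,0,0,0,0,100],[0,0,0,0,0,0,100]]'
python3 - <<'E'
from h import *
st()
cv2.imwrite("pics/w3.png",robot.capture("wrist"))
E
```

```text
clock: 3.25
tool_pos: [0.583, -0.1482, 0.1082]
eef_rot: [0.965, -0.123, 0.231, 0.029]
ft_force: [0.5, 0.2, -0.8]
opening: 0.0856
t 3.25 p [ 0.583  -0.1482  0.1082] z [ 0.438 -0.114 -0.892] y [-0.251 -0.968 -0.   ] F [ 0.46  0.21 -0.84] open 0.0856 j [-0.34  0.49  1.94  0.16  0.25  1.33]
```

View pics/w3.png

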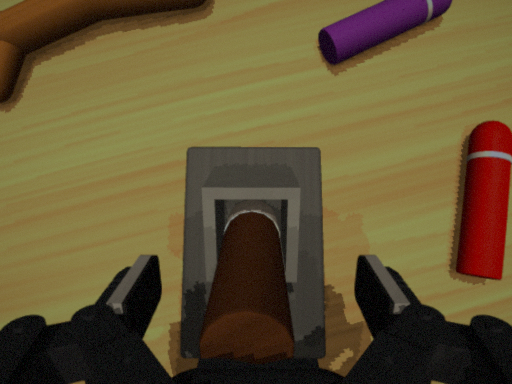

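```bash

python3 -m pendant '[[0,0,0,0,0,0,0],[0,0,0,0,0,0,0],[0,0,0,0,0,0,0],[0,0,0,0,0,0,0],[0,0,0,0,0,0,0],[0,0,0,0,0,0,0]]'
python3 - <<'E'
from h import *
st()
E
```

```text
clock: 3.8
tool_pos: [0.5839, -0.1477, 0.1091]
eef_rot: [0.965, -0.123, 0.232, 0.03]
ft_force: [-6.1, -3.5, 7.9]
opening: 0.029
t 3.8 p [ 0.5839 -0.1477  0.1091] z [ 0.44  -0.114 -0.891] y [-0.25  -0.968  0.   ] F [-6.05 -3.47  7.86] open 0.029 j [-0.34  0.49  1.94  0.16  0.25  1.33]
```

```bash

python3 -m pendant '[[0,0,0,0,0,-0.3,0],[0,0,0,0,0,-0.6,0],[0,0,0,0,0,-0.8,0],[0,0,0,0,0,-0.8,0],[0,0,0,0,0,-0.8,0],[0,0,0,0,0,-0.8,0],[0,0,0,0,0,0,0]]'
python3 - <<'E'
from h import *
st()
for n in ["scene","wrist"]: cv2.imwrite(f"pics/{n}4.png",robot.capture(n))
s=cv2.imread("pics/scene4.png")
cv2.imwrite("pics/s4c.png",cv2.resize(s[120:270,180:350],None,fx=4,fy=4,interpolation=cv2.INTER_CUBIC))
E
```

```text
clock: 4.38
tool_pos: [0.5385, -0.1356, 0.2028]
eef_rot: [0.964, -0.122, 0.233, 0.03]
ft_force: [1.3, 0.3, -0.9]
opening: 0.0289
t 4.38 p [ 0.5385 -0.1356  0.2028] z [ 0.442 -0.114 -0.89 ] y [-0.25  -0.968  0.   ] F [ 1.33  0.32 -0.88] open 0.0289 j [-0.35  0.25  1.99  0.11  0.43  1.39]
```

View pics/s4c.png

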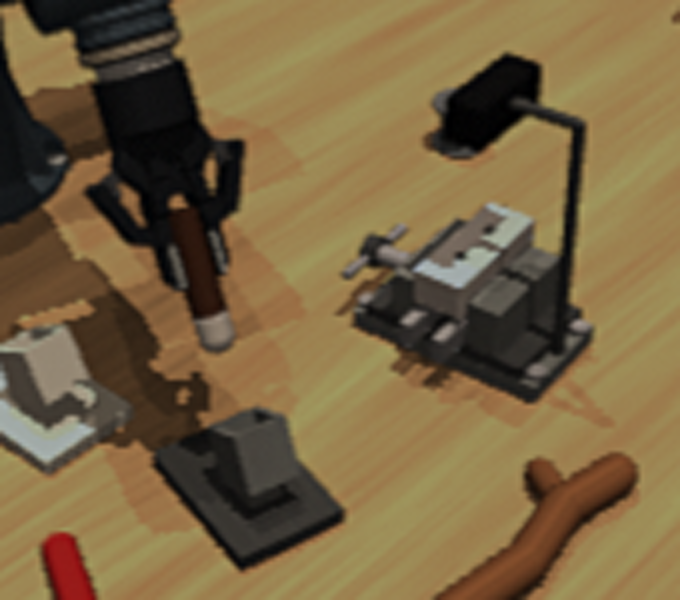

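View pics/wrist4.png

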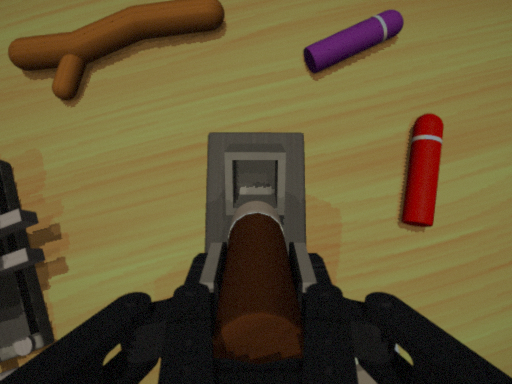

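```bash
python3 - <<'E'
from h import *
o,Rm=st();S=cam('scene');W=cam('wrist')
for s in (.06,.065,.07,.075,.08):
    P=o['tool_pos']+Rm[:,2]*s; print(s,proj(S,P).round(1),proj(W,P).round(1), (proj(S,P)-[180,120])*4)
P=o['tool_pos']-Rm[:,2]*.05; print('top',proj(W,P),(proj(S,P)-[180,120])*4)
E
```

```text
t 4.48 p [ 0.5386 -0.1356  0.2   ] z [ 0.44  -0.114 -0.891] y [-0.25  -0.968  0.   ] F [-0.56  0.05 -2.12] open 0.0288 j [-0.35  0.26  1.99  0.11  0.42  1.39]
0.06 [[233.7 204.4]] [[256.5 220.8]] [[214.80262556 337.56110854]]
0.065 [[234.1 205.8]] [[256.5 217.7]] [[216.52660533 343.37988022]]
0.07 [[234.6 207.3]] [[256.5 214.8]] [[218.24758055 349.18901949]]
0.075 [[235.  208.7]] [[256.6 212. ]] [[219.96556503 354.98857043]]
0.08 [[235.4 210.2]] [[256.6 209.4]] [[221.68057251 360.77857684]]
top [[255.4849338  360.50032867]] [[176.08578799 207.01820757]]
```

```bash
python3 - <<'E'
from h import *
T=cam('top');S=cam('scene'); v=(.605,.1461,.0893)
L=pose(*v,[(a*.02,b*.05,z) for z in (.235,.28) for a in(-1,1) for b in (-1,1)])
print(((proj(T,L)-[175,145])*6.6).round(0).tolist());print(((proj(S,L)-[255,125])*6).round(0).tolist())
Rv=lean(.0893,36)
def tcp(x,y,zc,Rm=Rv): # contact bottom of ball at vise x,y, height zc
    return pose(*v,[(x,y,zc+.015)])[0]-.054*Rm[:,2]
print(tcp(-.008,.05,.106)); p=tcp(-.008,.05,.106+.03); print(p); plan(p,Rv)
# pre-point: back away (toward robot) along lean axis 
p2=p-.08*Rv[:,2]; plan(p2,Rv); print(p2)
E
```

```text
[[283.0, 258.0], [78.0, 277.0], [276.0, 179.0], [73.0, 198.0], [275.0, 236.0], [63.0, 256.0], [268.0, 154.0], [57.0, 174.0]]
[[193.0, 175.0], [287.0, 104.0], [252.0, 197.0], [346.0, 124.0], [195.0, 105.0], [291.0, 36.0], [256.0, 127.0], [351.0, 55.0]]
[0.56095888 0.19235667 0.16468692]
[0.56095888 0.19235667 0.19468692]
turn total [ 0.179  0.155 -0.292] rows 3 [ 0.0597  0.0518 -0.0973] | shift [  1.54 -12.99   1.38] rows 14 [ 0.11  -0.928  0.099]
turn total [ 0.179  0.155 -0.292] rows 3 [ 0.0597  0.0518 -0.0973] | shift [  1.54 -12.99  -1.82] rows 14 [ 0.11  -0.928 -0.13 ]
[0.51412342 0.18816311 0.25940828]
```

```bash

python3 -m pendant '[[0.045,0.039,-0.073,0,0,-0.5,0],[0.045,0.039,-0.073,0,0,-0.5,0],[0.045,0.039,-0.073,0,0,-0.5,0],[0.045,0.039,-0.073,0,0,-0.4,0],[0,0,0,0.11,-0.93,0,0],[0,0,0,0.11,-0.93,0,0],[0,0,0,0.11,-0.93,0,0],[0,0,0,0.11,-0.93,0,0]]'
python3 -m pendant '[[0,0,0,0.11,-0.93,0,0],[0,0,0,0.11,-0.93,0,0],[0,0,0,0.11,-0.93,0,0],[0,0,0,0.11,-0.93,0,0],[0,0,0,0.11,-0.93,0,0],[0,0,0,0.11,-0.93,0,0],[0,0,0,0.11,-0.93,0,0],[0,0,0,0,0,0,0]]'
python3 - <<'E'
from h import *
st(); v=(.605,.1461,.0893)
Rv=lean(.0893,36)
p=pose(*v,[(-.008,.05,.136+.015)])[0]-.054*Rv[:,2]; plan(p-.08*Rv[:,2],Rv)
cv2.imwrite("pics/w5.png",robot.capture("wrist"))
E
```

```text
clock: 5.15
tool_pos: [0.531, -0.0392, 0.2344]
eef_rot: [0.959, -0.004, 0.284, -0.004]
ft_force: [0.6, -1.1, -2.8]
opening: 0.0293
clock: 5.82
tool_pos: [0.5484, 0.1256, 0.2469]
eef_rot: [0.959, -0.003, 0.285, -0.005]
ft_force: [0.9, 0.5, -1.8]
opening: 0.0286
t 5.82 p [0.5484 0.1256 0.2469] z [ 0.546  0.008 -0.838] y [-0.002 -1.    -0.011] F [ 0.89  0.53 -1.77] open 0.0286 j [ 0.18  0.18  1.99 -0.23  0.41  1.95]
turn total [ 0.043  0.051 -0.081] rows 1 [ 0.0431  0.0508 -0.0814] | shift [-0.63 -2.61 -1.08] rows 3 [-0.21  -0.871 -0.359]
```

View pics/w5.png

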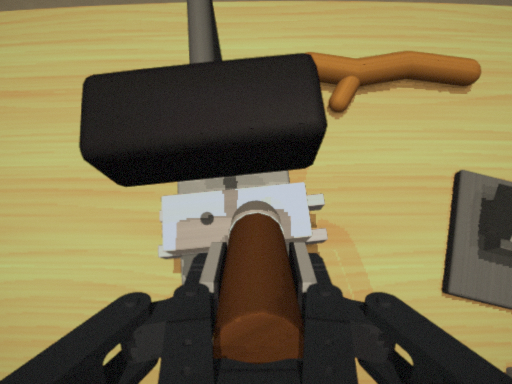

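```bash

python3 -m pendant '[[0.043,0.051,-0.081,0,0,-0.4,0],[0,0,0,-0.21,-0.87,-0.3,0],[0,0,0,-0.21,-0.87,-0.3,0],[0,0,0,-0.21,-0.87,0,0],[0,0,0,0,0,0,0],[0,0,0,0,0,0,0]]'
python3 - <<'E'
from h import *
st(); v=(.605,.1461,.0893)
Rv=lean(.0893,36)
p=pose(*v,[(-.008,.05,.136+.015)])[0]-.054*Rv[:,2]; plan(p-.0*Rv[:,2],Rv)
im=robot.capture("wrist");cv2.imwrite("pics/w6.png",im);C=cam('wrist')
cv2.imwrite("pics/w6c.png",cv2.resize(im[120:280,170:370],None,fx=4,fy=3.75,interpolation=cv2.INTER_CUBIC))
B=pose(*v,[(-.025,-.065,.1036),(-.025,.065,.1062),(.025,.065,.1062),(.025,-.065,.1036)])
print(((proj(C,B)-[170,120])*[4,3.75]).round())
Q=pose(*v,[(-.012,-.085,.061),(-.024,-.085,.061),(.012,-.085,.061),(.024,-.085,.061)]);print(((proj(C,Q)-[170,120])*[4,3.75]).round())
E
```

```text
clock: 6.37
tool_pos: [0.5156, 0.1859, 0.2576]
eef_rot: [0.951, 0.039, 0.307, -0.013]
ft_force: [0.1, -0.0, -2.2]
opening: 0.0285
t 6.37 p [0.5156 0.1859 0.2576] z [ 0.583  0.049 -0.811] y [ 0.083 -0.997 -0.   ] F [ 0.1  -0.   -2.21] open 0.0285 j [ 0.33  0.14  2.03 -0.38  0.39  2.12]
turn total [ 0.003  0.004 -0.005] rows 1 [ 0.0034  0.004  -0.0052] | shift [-0.   -0.09  3.11] rows 4 [-0.    -0.023  0.778]
[[829. 377.]
 [269. 378.]
 [271. 188.]
 [805. 190.]]
[[844. 368.]
 [849. 409.]
 [834. 287.]
 [828. 248.]]
```

View pics/w6c.png

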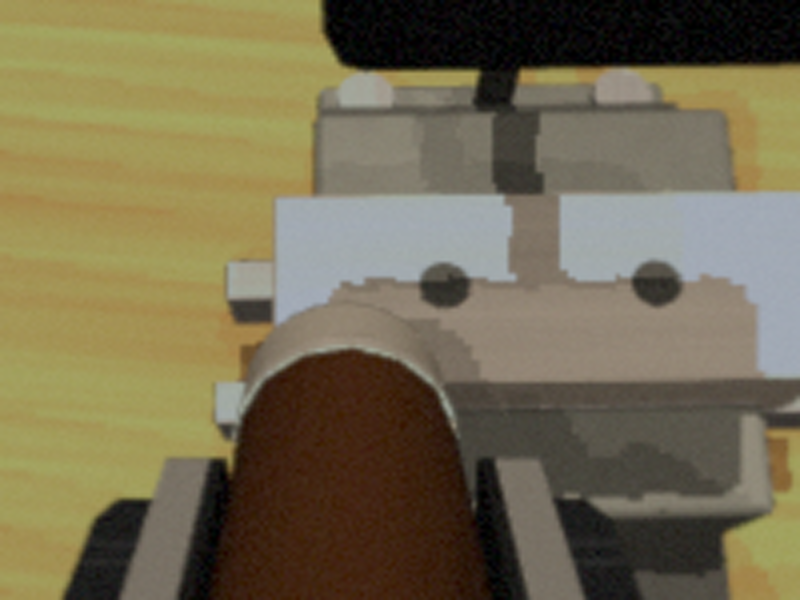

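```bash

python3 -m pendant '[[0,0,0,0,-0.04,0.7,0],[0,0,0,0,-0.04,0.7,0],[0,0,0,0,0,0.7,0],[0,0,0,0,0,0.6,0],[0,0,0,0,0,0.4,0],[0,0,0,0,0,0,0],[0,0,0,0,0,0,0]]'
python3 - <<'E'
from h import *
st(); v=(.605,.1461,.0893)
Rv=lean(.0893,36)
p=pose(*v,[(-.008,.05,.107+.015)])[0]-.054*Rv[:,2]; plan(p-.0*Rv[:,2],Rv)
for n in ["scene","wrist"]: cv2.imwrite(f"pics/{n}7.png",robot.capture(n))
s=cv2.imread("pics/scene7.png")
cv2.imwrite("pics/s7c.png",cv2.resize(s[80:230,200:350],None,fx=4,fy=4,interpolation=cv2.INTER_CUBIC))
E
```

```text
clock: 7.0
tool_pos: [0.5612, 0.1908, 0.1956]
eef_rot: [0.951, 0.038, 0.307, -0.013]
ft_force: [1.0, 0.0, -1.9]
opening: 0.0284
t 7.0 p [0.5612 0.1908 0.1956] z [ 0.583  0.048 -0.811] y [ 0.081 -0.997 -0.   ] F [ 1.03  0.01 -1.86] open 0.0284 j [ 0.3   0.32  1.99 -0.53  0.26  2.27]
turn total [ 0.005  0.003 -0.007] rows 1 [ 0.0047  0.003  -0.0072] | shift [-0.71 -0.06  0.96] rows 2 [-0.354 -0.032  0.482]
```

View pics/s7c.png

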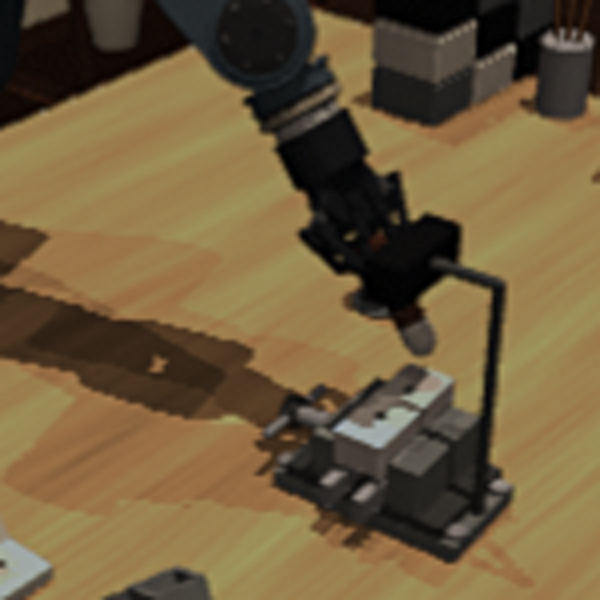

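View pics/wrist7.png

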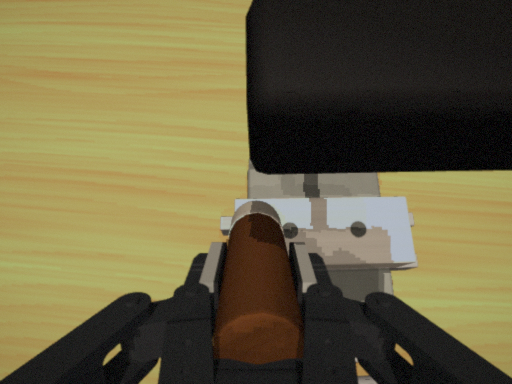

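```bash

python3 -m pendant '[[0,0,0,-0.2,0,0.28,0],[0,0,0,-0.2,0,0.28,0],[0,0,0,-0.15,0,0.21,0],[0,0,0,0,0,0,0]]'
python3 -m pendant '[[0,0,0,-0.035,0,0.049,0],[0,0,0,-0.035,0,0.049,0],[0,0,0,-0.035,0,0.049,0],[0,0,0,-0.035,0,0.049,0]]'
```

```text
clock: 7.43
tool_pos: [0.5608, 0.1914, 0.172]
eef_rot: [0.951, 0.039, 0.308, -0.013]
ft_force: [-0.6, -0.3, -1.5]
opening: 0.0287
clock: 7.77
tool_pos: [0.5617, 0.1918, 0.167]
eef_rot: [0.95, 0.039, 0.309, -0.013]
ft_force: [-0.4, -0.7, 0.0]
opening: 0.029
```

```bash

python3 -m pendant '[[0,0,0,-0.023,0,0.032,0],[0,0,0,-0.023,0,0.032,0],[0,0,0,-0.023,0,0.032,0],[0,0,0,-0.023,0,0.032,0]]'
python3 -m pendant '[[0,0,0,-0.023,0,0.032,0],[0,0,0,-0.023,0,0.032,0],[0,0,0,-0.023,0,0.032,0],[0,0,0,-0.023,0,0.032,0]]'
```

```text
clock: 8.1
tool_pos: [0.5616, 0.1917, 0.1624]
eef_rot: [0.95, 0.039, 0.308, -0.013]
ft_force: [-0.9, 1.4, -0.1]
opening: 0.0286
clock: 8.43
tool_pos: [0.562, 0.1923, 0.1597]
eef_rot: [0.95, 0.039, 0.309, -0.014]
ft_force: [-12.9, 0.6, 22.6]
opening: 0.0287
```

```bash

python3 -m pendant '[[0,0,0,0,0,0,0]]'
python3 - <<'E'
from h import *
st()
for n in ["scene","wrist"]: cv2.imwrite(f"pics/{n}8.png",robot.capture(n))
s=cv2.imread("pics/scene8.png")
cv2.imwrite("pics/s8c.png",cv2.resize(s[130:220,260:340],None,fx=6.6,fy=6.6,interpolation=cv2.INTER_CUBIC))
st()
E
```

```text
clock: 8.52
tool_pos: [0.562, 0.1923, 0.1599]
eef_rot: [0.95, 0.039, 0.309, -0.014]
ft_force: [-9.5, 2.1, 14.9]
opening: 0.0288
t 8.52 p [0.562  0.1923 0.1599] z [ 0.587  0.05  -0.808] y [ 0.082 -0.997 -0.002] F [-9.54  2.11 14.9 ] open 0.0288 j [ 0.31  0.38  2.01 -0.78  0.18  2.53]
t 8.62 p [0.562  0.1923 0.1599] z [ 0.587  0.05  -0.808] y [ 0.082 -0.997 -0.002] F [-9.    1.17 13.81] open 0.0286 j [ 0.31  0.38  2.01 -0.78  0.18  2.53]
```

View pics/s8c.png

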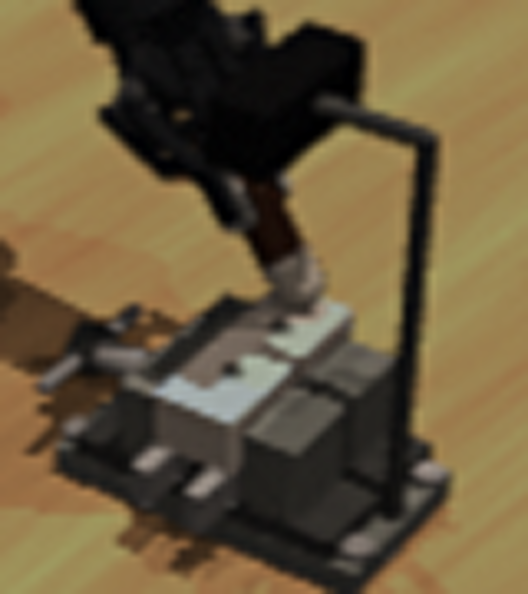

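View pics/wrist8.png

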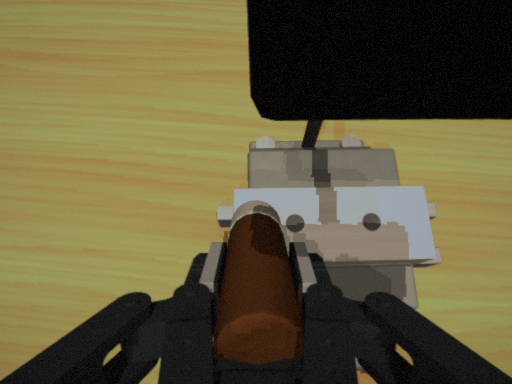

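```bash

python3 -m pendant '[[0,0,0,0.2,0,-0.28,0],[0,0,0,0.3,0,-0.42,0],[0,0,0,0,0.7,0,0],[0,0,0,0,0.8,0,0],[0,0,0,0,0.8,0,0],[0,0,0,0,0.8,0,0],[0,0,0,0,0.8,0,0],[0,0,0,0,0,0,0]]'
python3 - <<'E'
from h import *
o,Rm=st(); v=(.605,.1461,.0893)
Rv=lean(.0893,35)
p=pose(*v,[(-.008,-.05,.106+.015)])[0]-.054*Rv[:,2]; plan(p-.0*Rv[:,2],Rv)
im=robot.capture("wrist");cv2.imwrite("pics/w9.png",im)
B=pose(*v,[(-.025,-.065,.1036),(-.025,.065,.097),(.025,.065,.097),(.025,-.065,.1036)])
print(proj(cam('wrist',o),B).round(1))
E
```

```text
clock: 9.28
tool_pos: [0.5687, 0.0948, 0.1792]
eef_rot: [0.951, 0.039, 0.307, -0.012]
ft_force: [0.5, -0.0, -2.7]
opening: 0.0289
t 9.28 p [0.5687 0.0948 0.1792] z [ 0.583  0.047 -0.811] y [ 0.081 -0.997  0.   ] F [ 0.45 -0.   -2.66] open 0.0289 j [ 0.09  0.31  2.05 -0.02  0.16  1.59]
turn total [ 0.005 -0.013 -0.006] rows 1 [ 0.0049 -0.0135 -0.0063] | shift [-0.26  0.09  0.5 ] rows 1 [-0.264  0.086  0.497]
[[282.7 258.6]
 [ 93.  260.3]
 [102.4 191.5]
 [280.6 187.2]]
```

View pics/w9.png

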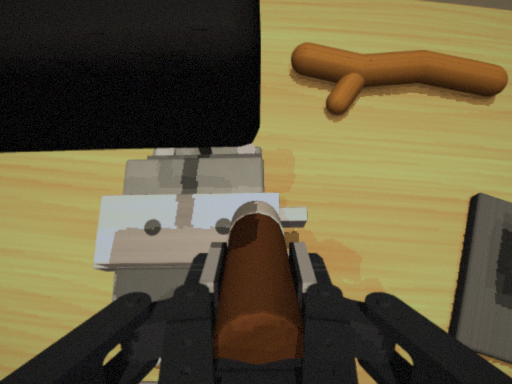

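```bash

python3 -m pendant '[[0.005,-0.08,-0.006,0,0,-0.1,0],[0,0,0,0,0,0,0]]'
python3 - <<'E'
from h import *
o,Rm=st(); v=(.605,.1461,.0893)
Rv=lean(.0893,31)
p=pose(*v,[(-.014,-.05,.110+.015)])[0]-.054*Rv[:,2]; plan(p-.0*Rv[:,2],Rv)
E
```

```text
clock: 9.5
tool_pos: [0.5683, 0.0973, 0.1827]
eef_rot: [0.962, 0.043, 0.268, -0.013]
ft_force: [0.9, -0.7, -1.6]
opening: 0.029
t 9.5 p [0.5683 0.0973 0.1827] z [ 0.515  0.048 -0.856] y [ 0.089 -0.996 -0.002] F [ 0.86 -0.67 -1.59] open 0.029 j [0.09 0.31 2.   0.01 0.29 1.56]
turn total [-0.001 -0.003 -0.001] rows 1 [-0.0014 -0.0029 -0.0011] | shift [-0.27  0.19  0.37] rows 1 [-0.266  0.188  0.371]
```

```bash

python3 -m pendant '[[0,0,0,-0.14,0.1,0.18,0],[0,0,0,-0.13,0.09,0.19,0],[0,0,0,0,0,0,0]]'
python3 -m pendant '[[0,0,0,-0.03,0,0.051,0],[0,0,0,-0.03,0,0.051,0],[0,0,0,-0.021,0,0.034,0],[0,0,0,-0.021,0,0.034,0]]'
python3 -m pendant '[[0,0,0,-0.021,0,0.034,0],[0,0,0,-0.021,0,0.034,0],[0,0,0,-0.021,0,0.034,0]]'
```

```text
clock: 9.75
tool_pos: [0.5659, 0.0921, 0.1684]
eef_rot: [0.962, 0.043, 0.269, -0.013]
ft_force: [0.1, -0.7, -2.3]
opening: 0.0287
clock: 10.08
tool_pos: [0.5671, 0.0924, 0.1654]
eef_rot: [0.962, 0.043, 0.269, -0.013]
ft_force: [-0.6, -0.3, -2.6]
opening: 0.029
clock: 10.33
tool_pos: [0.5672, 0.0923, 0.1626]
eef_rot: [0.962, 0.043, 0.27, -0.013]
ft_force: [-5.1, -1.0, 8.1]
opening: 0.0286
```

```bash

python3 -m pendant '[[0,0,0,-0.021,0,0.034,0],[0,0,0,-0.021,0,0.034,0]]'
python3 -m pendant '[[0,0,0,-0.021,0,0.034,0],[0,0,0,-0.021,0,0.034,0]]'
```

```text
clock: 10.5
tool_pos: [0.5679, 0.0924, 0.1623]
eef_rot: [0.961, 0.043, 0.271, -0.013]
ft_force: [-19.0, -3.6, 29.8]
opening: 0.0287
clock: 10.67
tool_pos: [0.5691, 0.0922, 0.1616]
eef_rot: [0.961, 0.043, 0.273, -0.013]
ft_force: [1.8, -11.2, 16.3]
opening: 0.0289
```

```bash

python3 -m pendant '[[0,0,0,0.15,0,-0.25,0],[0,0,0,0.35,0,-0.58,0],[0,0,0,0,-0.7,0,0],[0,0,0,0,-0.8,0,0],[0,0,0,0,-0.8,0,0],[0,0,0,0,-0.8,0,0],[0,0,0,0,-0.8,0,0],[0,0,0,0,0,0,0]]'
python3 - <<'E'
from h import *
o,Rm=st(); v=(.605,.1461,.0893)
Rv=lean(.0893,31)
p=pose(*v,[(-.014,.05,.104+.015)])[0]-.054*Rv[:,2]; plan(p-.0*Rv[:,2],Rv)
im=robot.capture("wrist");cv2.imwrite("pics/w10.png",im)
s=robot.capture("scene")
cv2.imwrite("pics/s10c.png",cv2.resize(s[130:220,260:340],None,fx=6.6,fy=6.6,interpolation=cv2.INTER_CUBIC))
E
```

```text
clock: 11.33
tool_pos: [0.5579, 0.192, 0.1831]
eef_rot: [0.962, 0.044, 0.27, -0.013]
ft_force: [1.2, -0.9, -2.4]
opening: 0.0285
t 11.33 p [0.5579 0.192  0.1831] z [ 0.517  0.049 -0.854] y [ 0.091 -0.996 -0.002] F [ 1.17 -0.92 -2.4 ] open 0.0285 j [ 0.3   0.34  1.96 -0.33  0.32  2.07]
turn total [-0.003 -0.005  0.001] rows 1 [-0.0028 -0.0055  0.0009] | shift [-0.33 -0.01  0.63] rows 1 [-0.33  -0.005  0.631]
```

View pics/w10.png

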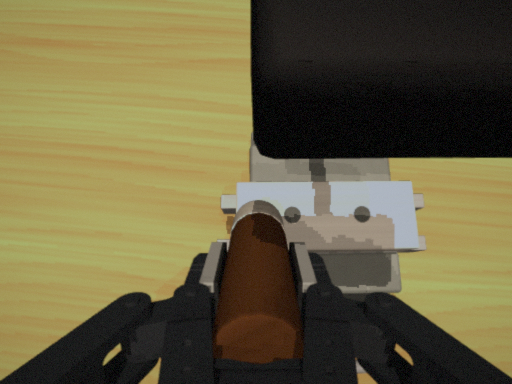

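View pics/s10c.png

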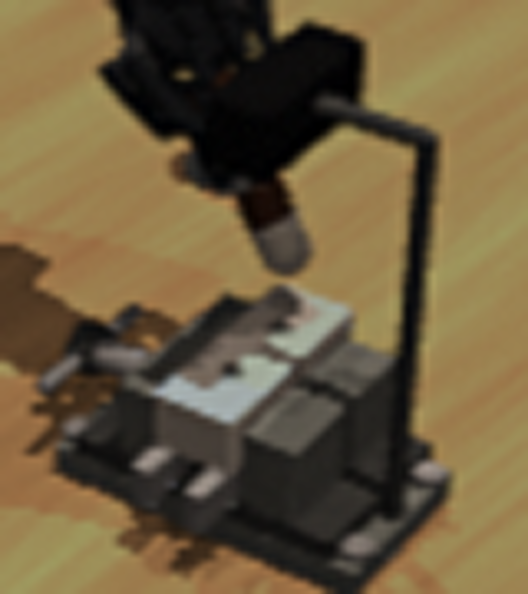

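```bash
python3 - <<'E'
from h import *
S=cam('scene');v=(.605,.1461,.0893)
for zl,zr in((.1062,.1036),(.097,.097),(.1,.1)):
  B=pose(*v,[(-.025,-.065,zr),(-.025,.065,zl),(.025,.065,zl),(.025,-.065,zr)])
  print(((proj(S,B)-[260,130]+.4)*6.6).round().tolist())
im0=cv2.imread('pics/scene0.png')[130:220,260:340]
im1=cv2.resize(cv2.imread('pics/s10c.png'),(80,90),interpolation=cv2.INTER_AREA)
cv2.imwrite('pics/cmp.png',cv2.resize(np.hstack([im0,im1]),None,fx=5,fy=6.5,interpolation=cv2.INTER_CUBIC))
E
```

```text
[[152.0, 380.0], [281.0, 268.0], [357.0, 297.0], [230.0, 412.0]]
[[152.0, 390.0], [280.0, 282.0], [356.0, 311.0], [229.0, 422.0]]
[[152.0, 385.0], [281.0, 277.0], [356.0, 306.0], [230.0, 418.0]]
```

View pics/cmp.png

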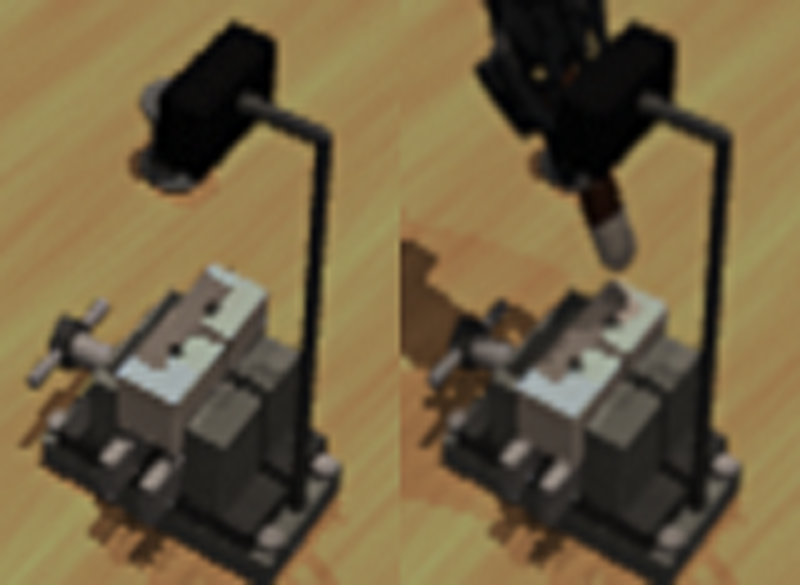

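Block edges in the scene crop match the seated projection (97 mm) at both ends. I'll re-tap the left and then the right, so each end is wedged.

```bash

python3 -m pendant '[[0,0,0,-0.15,0,0.26,0],[0,0,0,-0.13,0,0.21,0],[0,0,0,-0.06,0,0.1,0],[0,0,0,0,0,0,0]]'
python3 -m pendant '[[0,0,0,-0.021,0,0.034,0],[0,0,0,-0.021,0,0.034,0],[0,0,0,-0.021,0,0.034,0]]'
python3 -m pendant '[[0,0,0,-0.021,0,0.034,0],[0,0,0,-0.021,0,0.034,0]]'
```

```text
clock: 11.77
tool_pos: [0.5579, 0.1887, 0.1649]
eef_rot: [0.962, 0.043, 0.268, -0.013]
ft_force: [-1.1, 1.1, -1.8]
opening: 0.0289
clock: 12.02
tool_pos: [0.5584, 0.1893, 0.1634]
eef_rot: [0.962, 0.043, 0.27, -0.013]
ft_force: [0.8, -0.0, -2.2]
opening: 0.0291
clock: 12.18
tool_pos: [0.5587, 0.1895, 0.1619]
eef_rot: [0.962, 0.043, 0.27, -0.013]
ft_force: [-7.7, -1.8, 12.4]
opening: 0.0288
```

```bash

python3 -m pendant '[[0,0,0,-0.021,0,0.034,0],[0,0,0,0,0,0,0]]'
python3 -m pendant '[[0,0,0,-0.01,0,0.017,0],[0,0,0,0,0,0,0]]'
```

```text
clock: 12.35
tool_pos: [0.5589, 0.1897, 0.1618]
eef_rot: [0.962, 0.043, 0.271, -0.013]
ft_force: [-7.8, -0.8, 12.8]
opening: 0.0287
clock: 12.52
tool_pos: [0.559, 0.1897, 0.1618]
eef_rot: [0.962, 0.043, 0.271, -0.013]
ft_force: [-11.5, -2.5, 17.8]
opening: 0.0285
```

```bash

python3 -m pendant '[[0,0,0,0.15,0,-0.25,0],[0,0,0,0.25,0,-0.4,0],[0,0,0,0,0.7,0,0],[0,0,0,0,0.8,0,0],[0,0,0,0,0.8,0,0],[0,0,0,0,0.8,0,0],[0,0,0,0,0.8,0,0],[0,0,0,0,0,0,0]]'
python3 - <<'E'
from h import *
o,Rm=st(); v=(.605,.1461,.0893)
Rv=lean(.0893,31)
p=pose(*v,[(-.014,-.05,.104+.015)])[0]-.054*Rv[:,2]; plan(p-.0*Rv[:,2],Rv)
E
```

```text
clock: 13.18
tool_pos: [0.5674, 0.0899, 0.1789]
eef_rot: [0.962, 0.042, 0.269, -0.013]
ft_force: [0.8, -0.0, -1.4]
opening: 0.0291
t 13.18 p [0.5674 0.0899 0.1789] z [ 0.517  0.047 -0.854] y [ 0.088 -0.996 -0.002] F [ 0.81 -0.   -1.39] open 0.0291 j [0.07 0.31 2.01 0.04 0.27 1.52]
turn total [-0.001 -0.005 -0.002] rows 1 [-0.0006 -0.0052 -0.0021] | shift [-0.26 -0.11  0.48] rows 1 [-0.256 -0.105  0.48 ]
```

```bash

python3 -m pendant '[[0,0,0,-0.15,-0.05,0.26,0],[0,0,0,-0.1,-0.05,0.17,0],[0,0,0,0,0,0,0],[0,0,0,-0.021,0,0.034,0],[0,0,0,-0.021,0,0.034,0]]'
python3 -m pendant '[[0,0,0,-0.021,0,0.034,0],[0,0,0,-0.021,0,0.034,0],[0,0,0,0,0,0,0]]'
```

```text
clock: 13.6
tool_pos: [0.5671, 0.0955, 0.1641]
eef_rot: [0.962, 0.043, 0.269, -0.013]
ft_force: [0.6, -0.3, -2.1]
opening: 0.0284
clock: 13.85
tool_pos: [0.5672, 0.095, 0.1623]
eef_rot: [0.962, 0.043, 0.27, -0.013]
ft_force: [0.1, 0.2, -2.4]
opening: 0.0284
```

```bash

python3 -m pendant '[[0,0,0,-0.021,0,0.034,0],[0,0,0,-0.021,0,0.034,0],[0,0,0,0,0,0,0]]'
python3 -m pendant '[[0,0,0,-0.021,0,0.034,0],[0,0,0,0,0,0,0]]'
```

```text
clock: 14.1
tool_pos: [0.5677, 0.0949, 0.1618]
eef_rot: [0.962, 0.043, 0.271, -0.013]
ft_force: [-10.9, -0.7, 16.0]
opening: 0.0291
clock: 14.27
tool_pos: [0.568, 0.0949, 0.1617]
eef_rot: [0.961, 0.043, 0.272, -0.013]
ft_force: [-16.6, -1.8, 24.8]
opening: 0.0285
```

```bash

python3 -m pendant '[[0,0,0,0.15,0,-0.25,0],[0,0,0,0.25,0,-0.4,0],[0,0,0,0,0.7,0,0],[0,0,0,0,0.8,0,0],[0,0,0,0,0.8,0,0],[0,0,0,0,0.8,0,0],[0,0,0,0,0,0,0]]'
python3 - <<'E'
from h import *
o,Rm=st(); v=(.605,.1461,.0893)
Rv=lean(.0893,30)
p=pose(*v,[(-.018,-.125,.048)])[0]-.058*Rv[:,2]; plan(p,Rv); print(p)
im=robot.capture("wrist");cv2.imwrite("pics/w11.png",im)
cv2.imwrite("pics/w11c.png",cv2.resize(im[150:300,60:260],None,fx=4,fy=4,interpolation=cv2.INTER_CUBIC))
C=cam('wrist',o)
for e in [(210.5,205)]: pass
E
```

```text
clock: 14.85
tool_pos: [0.5746, 0.0151, 0.1785]
eef_rot: [0.962, 0.042, 0.27, -0.012]
ft_force: [0.5, 0.9, -2.9]
opening: 0.0288
t 14.85 p [0.5746 0.0151 0.1785] z [ 0.518  0.047 -0.854] y [ 0.087 -0.996 -0.001] F [ 0.49  0.9  -2.86] open 0.0288 j [-0.1   0.31  2.01  0.34  0.29  1.09]
turn total [-0.    -0.023 -0.002] rows 1 [-0.0002 -0.0234 -0.0023] | shift [-1.78 -0.11  2.68] rows 3 [-0.593 -0.037  0.893]
[0.56933495 0.01740655 0.09822947]
```

View pics/w11c.png

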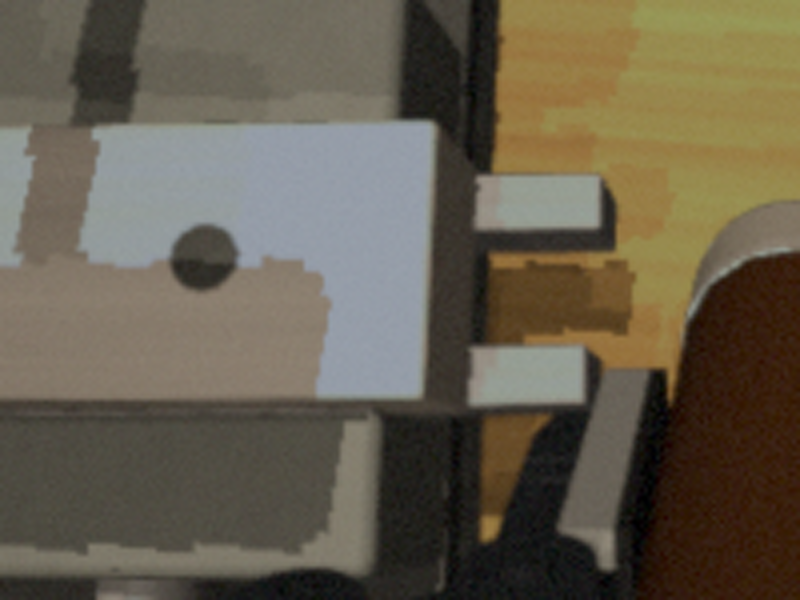

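```bash
python3 - <<'E'
from h import *
C=cam('wrist');v=(.605,.1461,.0893);c,s=np.cos(v[2]),np.sin(v[2])
P=onz(C,np.array([(601,175),(603,230),(585,347),(584,403),(436,122),(425,398)])/4+[60,150]-.4,.061)
P[4:]=onz(C,np.array([(436,122),(425,398)])/4+[60,150]-.4,.097)
print(((P[:,:2]-v[:2])@np.array([[c,-s],[s,c]])).round(4))
E
```

```text
[[ 0.0224 -0.088 ]
 [ 0.0109 -0.0888]
 [-0.0127 -0.086 ]
 [-0.0237 -0.0861]
 [ 0.0232 -0.0634]
 [-0.0257 -0.0644]]
```

```bash

python3 -m pendant '[[0,-0.023,-0.002,0,0,0,0],[0,0,0,-0.3,-0.02,0.45,0],[0,0,0,-0.3,-0.02,0.45,0],[0,0,0,-0.3,-0.02,0.45,0],[0,0,0,-0.3,-0.02,0.45,0],[0,0,0,-0.3,-0.02,0.45,0],[0,0,0,-0.28,-0.01,0.43,0],[0,0,0,0,0,0,0]]'
python3 - <<'E'
from h import *
o,Rm=st(); v=(.605,.1461,.0893)
Rv=lean(.0893,30)
p=pose(*v,[(-.018,-.104,.048)])[0]-.058*Rv[:,2]; plan(p,Rv)
for n in ["scene","wrist"]: cv2.imwrite(f"pics/{n}12.png",robot.capture(n))
s=cv2.imread("pics/scene12.png")
cv2.imwrite("pics/s12c.png",cv2.resize(s[130:220,240:340],None,fx=6,fy=6,interpolation=cv2.INTER_CUBIC))
E
```

```text
clock: 15.57
tool_pos: [0.5675, 0.0208, 0.0957]
eef_rot: [0.965, 0.044, 0.257, -0.013]
ft_force: [-0.4, 0.6, -2.9]
opening: 0.0284
t 15.57 p [0.5675 0.0208 0.0957] z [ 0.494  0.047 -0.868] y [ 0.092 -0.996 -0.002] F [-0.38  0.59 -2.87] open 0.0284 j [-0.08  0.47  2.05  0.69  0.14  0.73]
turn total [-0.003  0.004  0.001] rows 1 [-0.0027  0.0041  0.0014] | shift [ 0.1  -0.7  -0.06] rows 1 [ 0.103 -0.7   -0.057]
```

View pics/s12c.png

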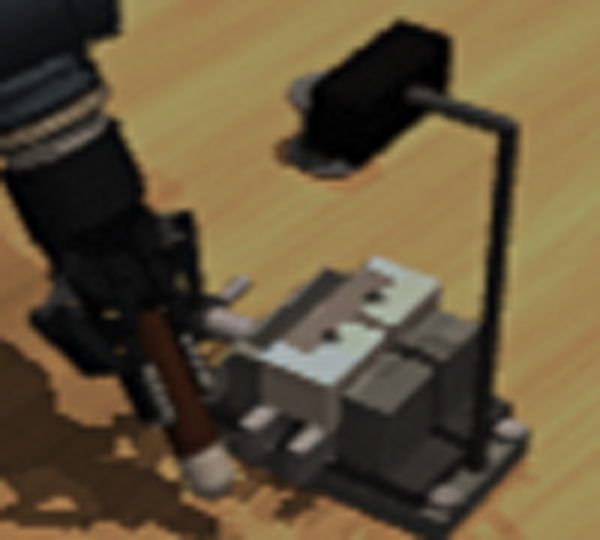

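View pics/wrist12.png

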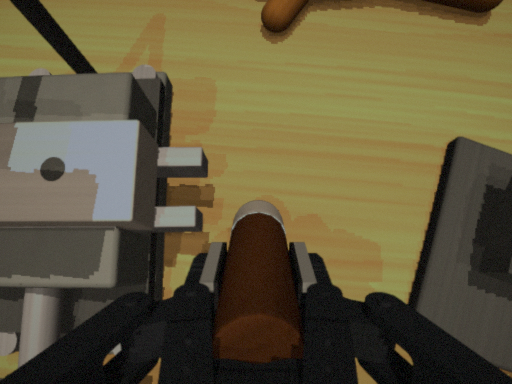

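```bash

python3 -m pendant '[[0,0,0,0.05,-0.15,0,0],[0,0,0,0.05,-0.15,0,0],[0,0,0,0,-0.15,-0.05,0],[0,0,0,0,0,0,0]]'
python3 -m pendant '[[0,0,0,0,-0.04,0,0],[0,0,0,0,-0.04,0,0],[0,0,0,0,-0.04,0,0],[0,0,0,0,-0.04,0,0],[0,0,0,0,0,0,0]]'
```

```text
clock: 16.0
tool_pos: [0.5698, 0.032, 0.1016]
eef_rot: [0.965, 0.044, 0.259, -0.012]
ft_force: [0.3, 0.3, -1.9]
opening: 0.0285
clock: 16.42
tool_pos: [0.569, 0.0354, 0.1003]
eef_rot: [0.965, 0.044, 0.258, -0.012]
ft_force: [1.0, 0.3, -2.3]
opening: 0.0286
```

```bash

python3 -m pendant '[[0,0,0,0,-0.04,0,0],[0,0,0,0,-0.04,0,0],[0,0,0,0,-0.04,0,0],[0,0,0,0,0,0,0]]'
python3 -m pendant '[[0,0,0,0,-0.04,0,0],[0,0,0,0,-0.02,0,0],[0,0,0,0,0,0,0]]'
```

```text
clock: 16.75
tool_pos: [0.5686, 0.0384, 0.1003]
eef_rot: [0.965, 0.044, 0.258, -0.012]
ft_force: [0.7, -0.4, -1.8]
opening: 0.0291
clock: 17.0
tool_pos: [0.5685, 0.0398, 0.1003]
eef_rot: [0.965, 0.044, 0.258, -0.012]
ft_force: [-0.1, -0.5, -2.8]
opening: 0.0289
```

```bash

python3 -m pendant '[[0,0,0,0,-0.02,0,0],[0,0,0,0,-0.02,0,0],[0,0,0,0,0,0,0]]'
python3 -m pendant '[[0,0,0,0,-0.02,0,0],[0,0,0,0,-0.02,0,0],[0,0,0,0,0,0,0]]'
```

```text
clock: 17.25
tool_pos: [0.5685, 0.0406, 0.1003]
eef_rot: [0.965, 0.044, 0.258, -0.012]
ft_force: [-0.4, -2.2, -1.5]
opening: 0.0287
clock: 17.5
tool_pos: [0.5686, 0.0412, 0.1004]
eef_rot: [0.965, 0.044, 0.259, -0.012]
ft_force: [-0.4, -6.6, -2.9]
opening: 0.0287
```

```bash

python3 -m pendant '[[0,0,0,0,0,0,0]]'
python3 -m pendant '[[0,0,0,0,0.2,0,0],[0,0,0,0,0.5,0,0],[0,0,0,0,0,0,0],[0,0,0,0,0,0,0]]'
python3 - <<'E'
from h import *
o,Rm=st()
im=robot.capture('wrist');cv2.imwrite("pics/w13.png",im)
cv2.imwrite("pics/w13c.png",cv2.resize(im[100:250,60:260],None,fx=4,fy=4,interpolation=cv2.INTER_CUBIC))
E
```

```text
clock: 17.58
tool_pos: [0.5686, 0.0412, 0.1004]
eef_rot: [0.965, 0.044, 0.259, -0.012]
ft_force: [0.3, -5.9, -2.3]
opening: 0.0286
clock: 17.92
tool_pos: [0.57, 0.0241, 0.1003]
eef_rot: [0.965, 0.043, 0.258, -0.012]
ft_force: [-0.4, -0.3, -1.6]
opening: 0.0287
t 17.92 p [0.57   0.0241 0.1003] z [ 0.497  0.046 -0.866] y [ 0.09  -0.996 -0.001] F [-0.4  -0.35 -1.63] open 0.0287 j [-0.08  0.46  2.05  0.63  0.14  0.8 ]
```

View pics/w13c.png

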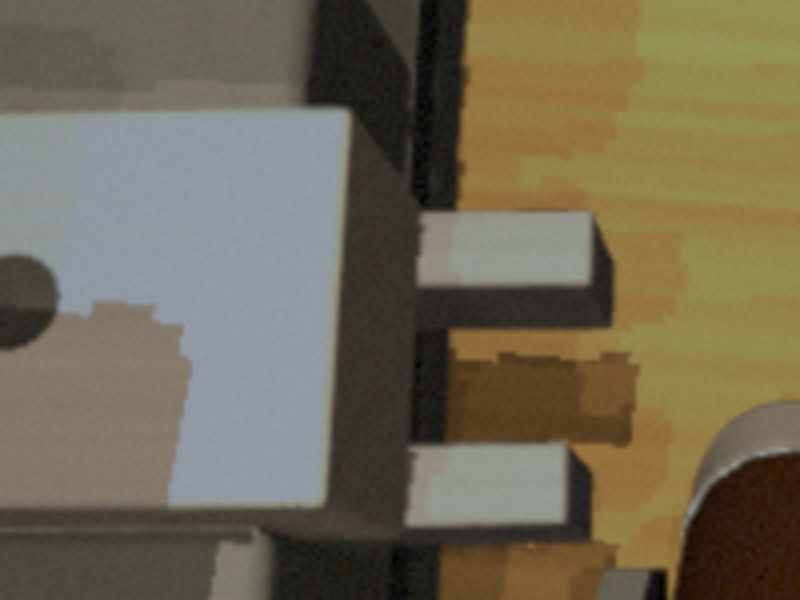

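```bash

python3 -m pendant '[[0,-0.087,0,0,0,-0.2,0],[0,-0.087,0,0,0,0,0],[0,0,0,0,0,0,0]]'
python3 - <<'E'
from h import *
o,Rm=st(); v=(.605,.1461,.0893)
Rv=lean(.0893,20)
p=pose(*v,[(.018,-.118,.048)])[0]-.058*Rv[:,2]; plan(p,Rv);print(p)
E
```

```text
clock: 18.22
tool_pos: [0.5709, 0.028, 0.1034]
eef_rot: [0.978, 0.047, 0.204, -0.016]
ft_force: [0.1, 1.0, -1.6]
opening: 0.0287
t 18.22 p [0.5709 0.028  0.1034] z [ 0.398  0.05  -0.916] y [ 0.099 -0.995 -0.011] F [ 0.06  0.99 -1.59] open 0.0287 j [-0.07  0.46  1.98  0.26  0.3   1.18]
turn total [-0.014 -0.063  0.005] rows 1 [-0.014  -0.063   0.0052] | shift [1.59 0.14 0.62] rows 2 [0.796 0.068 0.309]
[0.61369355 0.02840634 0.10250217]
```

```bash

python3 -m pendant '[[-0.014,-0.063,0.005,0,0,0,0],[0,0,0,0.4,0.04,0.15,0],[0,0,0,0.4,0.04,0.16,0],[0,0,0,0.4,0.03,0.16,0],[0,0,0,0.39,0.03,0.15,0],[0,0,0,0,0,0,0],[0,0,0,0,0,0,0]]'
python3 - <<'E'
from h import *
o,Rm=st(); v=(.605,.1461,.0893)
Rv=lean(.0893,20)
p=pose(*v,[(.018,-.103,.048)])[0]-.058*Rv[:,2]; plan(p,Rv);print(p)
cv2.imwrite("pics/w14.png",robot.capture('wrist'))
E
```

```text
clock: 18.8
tool_pos: [0.612, 0.0291, 0.101]
eef_rot: [0.984, 0.044, 0.174, -0.01]
ft_force: [-0.2, -0.4, -2.1]
opening: 0.0288
t 18.8 p [0.612  0.0291 0.101 ] z [ 0.342  0.035 -0.939] y [ 0.091 -0.996 -0.004] F [-0.21 -0.36 -2.09] open 0.0288 j [-0.05  0.53  1.83  0.12  0.43  1.33]
turn total [-0.004 -0.002  0.   ] rows 1 [-0.0039 -0.0016  0.0003] | shift [ 0.08 -0.57 -0.03] rows 1 [ 0.082 -0.567 -0.034]
[0.61235583 0.04334657 0.10250217]
```

View pics/w14.png

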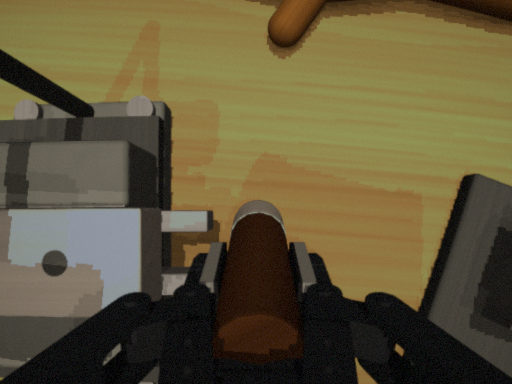

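The left finger would pass only about 8 mm from the block's end, so I'll tilt the top sideways, away from the block, before nudging the far bar.

```bash

python3 -m pendant '[[0,0,0,0.05,0.35,-0.2,0],[0.1,0,0,0,0,0,0],[0.1,0,0,0,0,0,0],[0,0,0,0,0,0,0],[0,0,0,0,0,0,0]]'
python3 - <<'E'
from h import *
o,Rm=st(); v=(.605,.1461,.0893); c,s=np.cos(v[2]),np.sin(v[2])
b=o['tool_pos']+.058*Rm[:,2]; print('ball vise',((b[:2]-v[:2])@np.array([[c,-s],[s,c]])).round(4),b[2])
u=np.array([-s,c,0]); print('vise +y in tool',(Rm.T@u).round(3))
E
```

```text
clock: 19.27
tool_pos: [0.6113, 0.0178, 0.1057]
eef_rot: [0.981, 0.056, 0.167, -0.084]
ft_force: [-0.5, 0.7, -2.0]
opening: 0.0287
t 19.27 p [0.6113 0.0178 0.1057] z [ 0.318  0.184 -0.93 ] y [ 0.137 -0.98  -0.147] F [-0.5   0.66 -1.99] open 0.0287 j [-0.14  0.54  1.82  0.46  0.53  0.94]
ball vise [ 0.0142 -0.1194] 0.051785389029873265
vise +y in tool [-0.003 -0.988  0.155]
```

```bash

python3 -m pendant '[[0,0,0,0.05,-0.16,0.025,0],[0,0,0,0.05,-0.16,0.025,0],[0,0,0,0.05,-0.16,0.025,0],[0,0,0,0,0,0,0],[0,0,0,0,0,0,0]]'
python3 - <<'E'
from h import *
o,Rm=st(); v=(.605,.1461,.0893); c,s=np.cos(v[2]),np.sin(v[2])
b=o['tool_pos']+.058*Rm[:,2]; print('ball vise',((b[:2]-v[:2])@np.array([[c,-s],[s,c]])).round(4),b[2])
cv2.imwrite("pics/w15.png",robot.capture('wrist'))
E
```

```text
clock: 19.68
tool_pos: [0.614, 0.0324, 0.107]
eef_rot: [0.981, 0.058, 0.167, -0.085]
ft_force: [0.3, 0.0, -2.5]
opening: 0.0285
t 19.68 p [0.614  0.0324 0.107 ] z [ 0.317  0.187 -0.93 ] y [ 0.141 -0.979 -0.148] F [ 0.3   0.04 -2.55] open 0.0285 j [-0.11  0.54  1.81  0.45  0.53  0.98]
ball vise [ 0.0181 -0.105 ] 0.05307169105887995
```

View pics/w15.png

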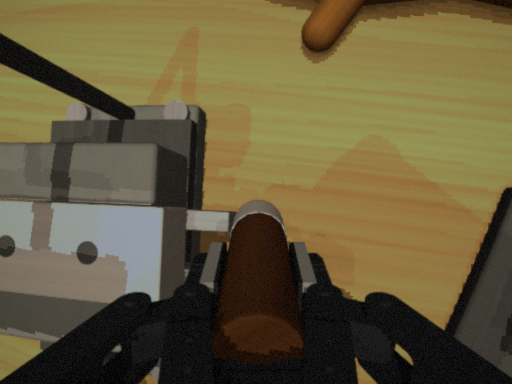

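The nose is almost on the far bar's end, at (232,220). I'll go in half-millimetre rows.

```bash

python3 -m pendant '[[0,0,0,0,-0.03,0.004,0],[0,0,0,0,-0.03,0.004,0],[0,0,0,0,0,0,0]]'
python3 -m pendant '[[0,0,0,0,-0.02,0.003,0],[0,0,0,0,-0.02,0.003,0],[0,0,0,0,0,0,0]]'
```

```text
clock: 19.98
tool_pos: [0.6138, 0.0332, 0.1069]
eef_rot: [0.981, 0.057, 0.167, -0.085]
ft_force: [0.2, 0.3, -1.2]
opening: 0.0287
clock: 20.23
tool_pos: [0.6139, 0.0338, 0.107]
eef_rot: [0.981, 0.057, 0.167, -0.085]
ft_force: [-0.8, -3.4, -2.1]
opening: 0.029
```

```bash

python3 -m pendant '[[0,0,0,0,-0.015,0.002,0],[0,0,0,0,0,0,0]]'
python3 -m pendant '[[0,0,0,0,-0.012,0.002,0],[0,0,0,0,0,0,0],[0,0,0,0,0,0,0]]'
```

```text
clock: 20.4
tool_pos: [0.6139, 0.034, 0.107]
eef_rot: [0.981, 0.057, 0.167, -0.085]
ft_force: [-0.5, -4.3, -1.9]
opening: 0.0289
clock: 20.65
tool_pos: [0.614, 0.0341, 0.1071]
eef_rot: [0.981, 0.057, 0.167, -0.085]
ft_force: [-0.4, -6.8, -2.2]
opening: 0.0291
```

```bash

python3 - <<'E'
from h import *
im=robot.capture('wrist');s=robot.capture('scene')
cv2.imwrite("pics/w16.png",cv2.resize(im[180:380,60:320],None,fx=3,fy=3,interpolation=cv2.INTER_CUBIC))
cv2.imwrite("pics/s16.png",cv2.resize(s[120:230,240:350],None,fx=5.4,fy=5.4,interpolation=cv2.INTER_CUBIC))
E
python3 -m pendant '[[0,0,0,0,0.2,0,0],[0,0,0,0,0.6,0,0],[0,0,0,0,0.8,0,0],[0,0,0,0,0,0,0]]'
```

```text
clock: 21.08
tool_pos: [0.6198, -0.0067, 0.1007]
eef_rot: [0.981, 0.056, 0.167, -0.085]
ft_force: [-0.5, -0.8, -2.9]
opening: 0.0292
```

View pics/w16.png

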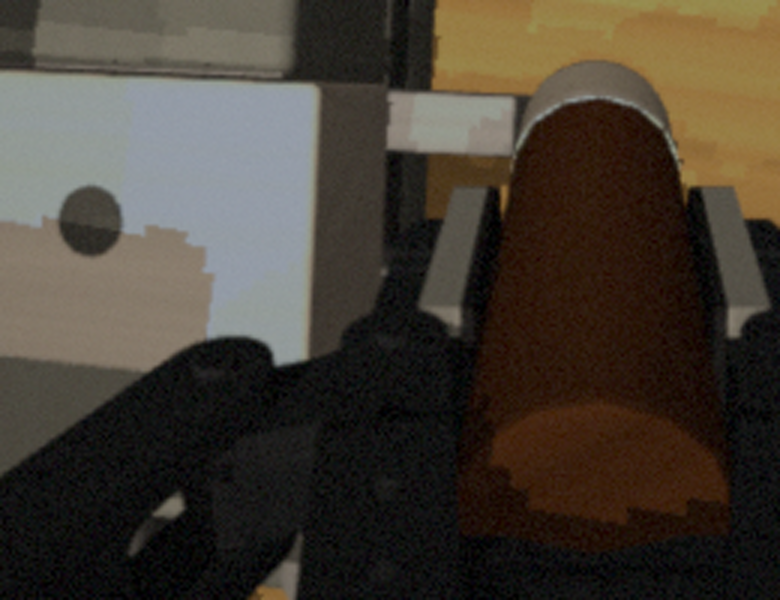

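View pics/s16.png

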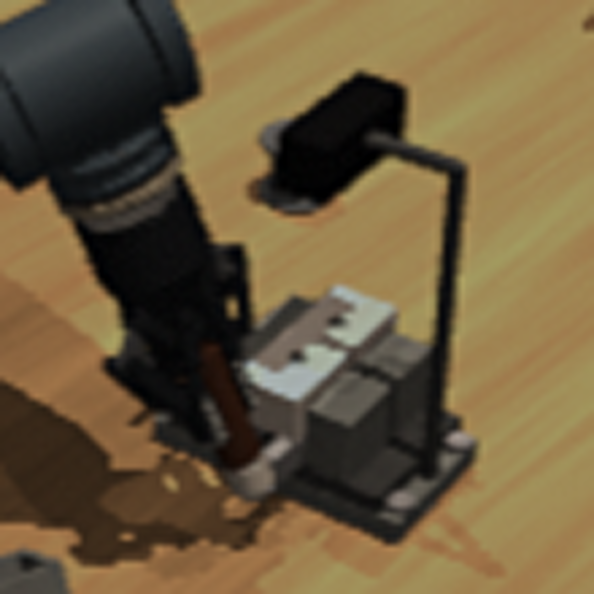

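```bash

python3 - <<'E'
from h import *
o,Rm=st()
plan(o['tool_pos']+[-.03,-.03,.115])
E
```

```text
t 21.08 p [ 0.6198 -0.0067  0.1007] z [ 0.318  0.186 -0.93 ] y [ 0.139 -0.979 -0.148] F [-0.45 -0.83 -2.87] open 0.0292 j [-0.18  0.56  1.79  0.48  0.55  0.89]
turn total [0. 0. 0.] rows 0 [0. 0. 0.] | shift [ 0.33  0.33 -4.88] rows 6 [ 0.055  0.054 -0.814]
```

```bash

python3 -m pendant '[[0,0,0,0.05,0.05,-0.6,0],[0,0,0,0.05,0.05,-0.85,0],[0,0,0,0.05,0.05,-0.85,0],[0,0,0,0.05,0.05,-0.85,0],[0,0,0,0.05,0.05,-0.85,0],[0,0,0,0.05,0.05,-0.85,0],[0,0,0,0,0,0,0]]'
python3 - <<'E'
from h import *
o,Rm=st()
Rg=lean(-.2527,27); a=-Rg[:,2]; g=np.array([.5839,-.1477,.1091])
plan(g+.1*a,Rg)
E
```

```text
clock: 21.67
tool_pos: [0.5897, -0.0344, 0.219]
eef_rot: [0.98, 0.057, 0.169, -0.085]
ft_force: [0.9, -1.0, -1.6]
opening: 0.0287
t 21.67 p [ 0.5897 -0.0344  0.219 ] z [ 0.323  0.185 -0.928] y [ 0.14  -0.979 -0.147] F [ 0.9  -1.   -1.61] open 0.0287 j [-0.25  0.34  1.79  0.38  0.77  0.96]
turn total [-0.292  0.146  0.303] rows 3 [-0.0972  0.0485  0.1012] | shift [-1.19  4.45  0.33] rows 5 [-0.238  0.889  0.066]
```

```bash

python3 -m pendant '[[-0.073,0.037,0.076,0,0,0,0],[-0.073,0.037,0.076,0,0,0,0],[-0.073,0.037,0.076,0,0,0,0],[-0.073,0.037,0.076,0,0,0,0],[0,0,0,0,0,0,0]]'
python3 -m pendant '[[0,0,0,-0.24,0.88,0,0],[0,0,0,-0.24,0.88,0,0],[0,0,0,-0.24,0.88,0,0],[0,0,0,-0.24,0.88,0,0],[0,0,0,-0.2,0.8,0,0],[0,0,0,0,0,0,0],[0,0,0,0,0,0,0]]'
python3 - <<'E'
from h import *
o,Rm=st()
Rg=lean(-.2527,27); a=-Rg[:,2]; g=np.array([.5839,-.1477,.1091])
plan(g+.1*a,Rg)
im=robot.capture('wrist');cv2.imwrite("pics/w17.png",im)
E
```

```text
clock: 22.08
tool_pos: [0.5875, -0.0329, 0.2131]
eef_rot: [0.97, -0.1, 0.219, 0.015]
ft_force: [-0.4, -0.2, -3.0]
opening: 0.0288
clock: 22.67
tool_pos: [0.541, -0.1355, 0.1998]
eef_rot: [0.971, -0.098, 0.219, 0.014]
ft_force: [-0.1, 0.5, -2.0]
opening: 0.0289
t 22.67 p [ 0.541  -0.1355  0.1998] z [ 0.422 -0.071 -0.904] y [-0.197 -0.98  -0.015] F [-0.07  0.48 -1.96] open 0.0289 j [-0.37  0.27  1.97  0.19  0.48  1.26]
turn total [-0.038  0.03   0.043] rows 1 [-0.0376  0.0298  0.0426] | shift [-0.06  0.04  0.04] rows 1 [-0.058  0.042  0.043]
```

View pics/w17.png

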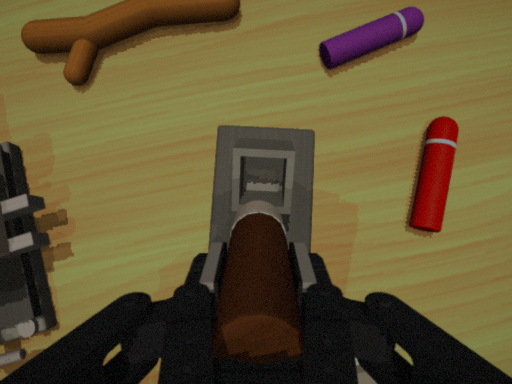

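```bash

python3 -m pendant '[[-0.038,0.03,0.043,0,0,0,0],[0,0,0,-0.06,0.04,0.04,0],[0,0,0,0,0,0,0],[0,0,0,0,0,0,0]]'
python3 - <<'E'
from h import *
o,Rm=st()
Rg=lean(-.2527,27); a=-Rg[:,2]; g=np.array([.5839,-.1477,.1091])
plan(g,Rg)
im=robot.capture('wrist');cv2.imwrite("pics/w18.png",im)
E
```

```text
clock: 23.05
tool_pos: [0.5403, -0.135, 0.1988]
eef_rot: [0.965, -0.122, 0.232, 0.03]
ft_force: [0.7, 0.4, -2.5]
opening: 0.0287
t 23.05 p [ 0.5403 -0.135   0.1988] z [ 0.44  -0.113 -0.891] y [-0.248 -0.969  0.001] F [ 0.7   0.37 -2.48] open 0.0287 j [-0.35  0.26  1.99  0.11  0.42  1.39]
turn total [-0.    -0.     0.002] rows 1 [-0.0001 -0.0004  0.0018] | shift [-0.01  0.05  4.02] rows 5 [-0.002  0.011  0.804]
```

View pics/w18.png

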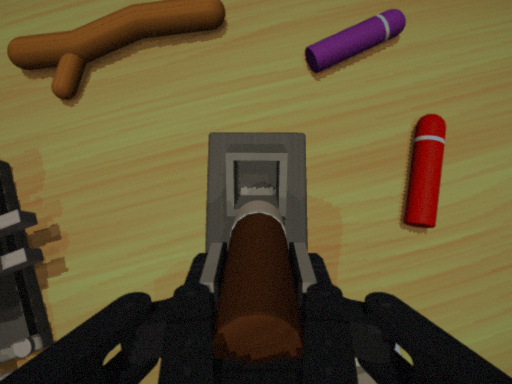

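```bash

python3 -m pendant '[[0,0,0,0.08,0.05,0.4,0],[0,0,0,0,0,0.6,0],[0,0,0,0,0,0.6,0],[0,0,0,0,0,0.5,0],[0,0,0,0,0,0.4,0],[0,0,0,0,0,0.3,0],[0,0,0,0,0,0,0]]'
python3 - <<'E'
from h import *
o,Rm=st()
Rg=lean(-.2527,27); a=-Rg[:,2]; g=np.array([.5839,-.1477,.1091])
plan(g,Rg)
E
```

```text
clock: 23.68
tool_pos: [0.5725, -0.1452, 0.1359]
eef_rot: [0.965, -0.123, 0.231, 0.03]
ft_force: [1.3, 1.8, -3.3]
opening: 0.0287
t 23.68 p [ 0.5725 -0.1452  0.1359] z [ 0.439 -0.114 -0.891] y [-0.251 -0.968  0.   ] F [ 1.32  1.77 -3.3 ] open 0.0287 j [-0.34  0.42  1.95  0.14  0.3   1.36]
turn total [ 0.001  0.001 -0.001] rows 1 [ 0.001   0.0006 -0.001 ] | shift [-0.07 -0.02  1.17] rows 2 [-0.035 -0.009  0.584]
```

```bash

python3 -m pendant '[[0,0,0,0,0,0.3,0],[0,0,0,0,0,0.3,0],[0,0,0,0,0,0.2,0],[0,0,0,0,0,0.1,0],[0,0,0,0,0,0,0]]'
python3 -m pendant '[[0,0,0,0,0,0.08,0],[0,0,0,0,0,0.08,0],[0,0,0,0,0,0,0]]'
```

```text
clock: 24.1
tool_pos: [0.5825, -0.1478, 0.117]
eef_rot: [0.964, -0.123, 0.232, 0.03]
ft_force: [3.0, 3.9, -4.7]
opening: 0.0289
clock: 24.35
tool_pos: [0.5843, -0.1483, 0.1137]
eef_rot: [0.964, -0.123, 0.232, 0.03]
ft_force: [2.9, 4.3, -4.7]
opening: 0.0288
```

```bash

python3 -m pendant '[[0,0,0,-0.02,0.02,0.07,0],[0,0,0,-0.02,0,0.07,0],[0,0,0,0,0,0,0]]'
python3 -m pendant '[[0,0,0,0,0,0.06,0],[0,0,0,0,0,0,0]]'
```

```text
clock: 24.6
tool_pos: [0.5851, -0.1486, 0.1105]
eef_rot: [0.964, -0.123, 0.233, 0.03]
ft_force: [4.1, 9.0, -1.3]
opening: 0.0289
clock: 24.77
tool_pos: [0.5857, -0.1487, 0.1095]
eef_rot: [0.964, -0.123, 0.233, 0.03]
ft_force: [-1.5, 8.8, 5.1]
opening: 0.0286
```

```bash

python3 -m pendant '[[0,0,0,0,-0.06,0,0],[0,0,0,0,0,0,0]]'
python3 -m pendant '[[0,0,0,0,0,0,30],[0,0,0,0,0,0,60],[0,0,0,0,0,0,100],[0,0,0,0,0,0,100],[0,0,0,0,0,0,100],[0,0,0,0,0,0,100]]'
python3 - <<'E'
from h import *
o,Rm=st()
im=robot.capture('wrist');cv2.imwrite("pics/w19.png",im)
E
```

```text
clock: 24.93
tool_pos: [0.5859, -0.1481, 0.1096]
eef_rot: [0.964, -0.123, 0.233, 0.03]
ft_force: [-3.7, 1.8, 6.0]
opening: 0.0291
clock: 25.43
tool_pos: [0.5857, -0.1479, 0.109]
eef_rot: [0.964, -0.123, 0.232, 0.03]
ft_force: [-0.3, -0.3, 1.5]
opening: 0.085
t 25.43 p [ 0.5857 -0.1479  0.109 ] z [ 0.441 -0.115 -0.89 ] y [-0.252 -0.968  0.001] F [-0.32 -0.26  1.51] open 0.085 j [-0.34  0.49  1.93  0.15  0.25  1.34]
```

View pics/w19.png

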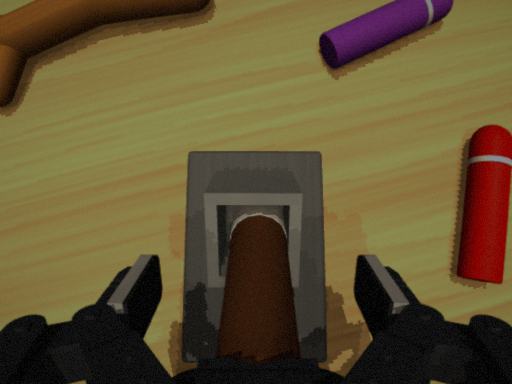

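Released, with the bar standing in the pocket at (258,220–355). I'm withdrawing along its axis.

```bash

python3 -m pendant '[[0,0,0,0,0,-0.3,100],[0,0,0,0,0,-0.6,100],[0,0,0,0,0,-0.8,100],[0,0,0,0,0,-0.9,100],[0,0,0,0,0,-0.9,100],[0,0,0,0,0,-0.9,100],[0,0,0,0,0,-0.9,100],[0,0,0,0,0,0,100]]'
python3 - <<'E'
from h import *
o,Rm=st()
im=robot.capture('wrist');cv2.imwrite("pics/w20.png",im)
s=robot.capture('scene');cv2.imwrite("pics/s20.png",s)
cv2.imwrite("pics/s20c.png",cv2.resize(s[120:270,180:350],None,fx=4,fy=4,interpolation=cv2.INTER_CUBIC))
E
```

```text
clock: 26.15
tool_pos: [0.5272, -0.1325, 0.231]
eef_rot: [0.964, -0.123, 0.235, 0.031]
ft_force: [0.9, 0.1, 0.5]
opening: 0.0849
t 26.15 p [ 0.5272 -0.1325  0.231 ] z [ 0.445 -0.117 -0.888] y [-0.252 -0.968  0.001] F [0.88 0.11 0.52] open 0.0849 j [-0.35  0.19  1.99  0.09  0.49  1.4 ]
```

View pics/w20.png

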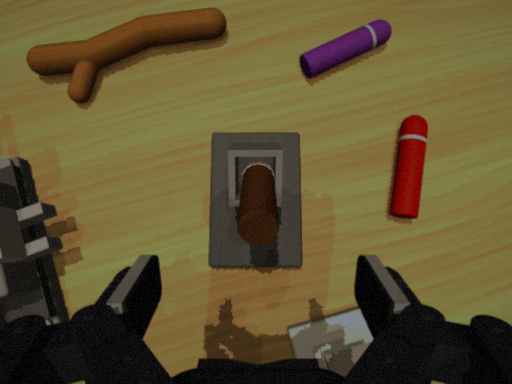

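View pics/s20c.png

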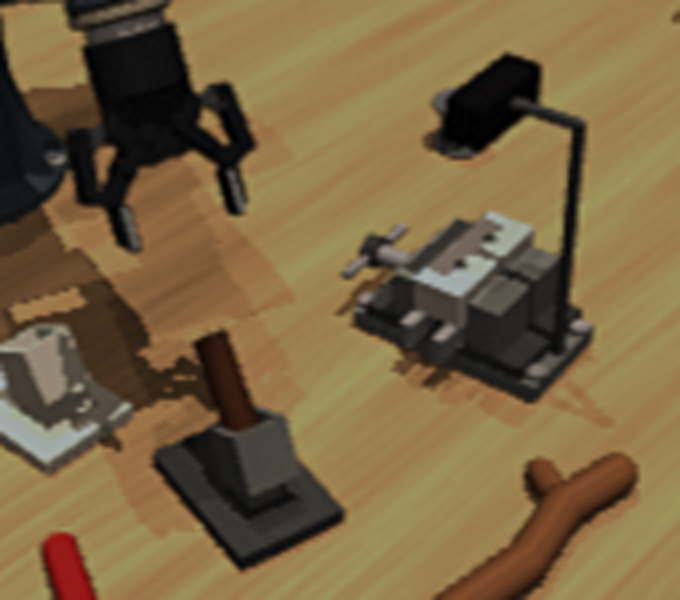

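```bash

python3 - <<'E'
from h import *
a,b=cv2.imread('pics/scene0.png'),cv2.imread('pics/s20.png')
r=lambda i:cv2.resize(i[190:265,205:285],None,fx=5,fy=5,interpolation=cv2.INTER_CUBIC)
cv2.imwrite('pics/cmp2.png',np.hstack([r(a),r(b)]))
C=cam('wrist');print(onz(C,[(258,227)],.1519))
S=cam('scene')
for z0 in(.045,.05,.055):
    P=pose(.595,-.150,-.253,[(.025-.0045-.12*np.sin(.471),0,z0-.002+.12*np.cos(.471))]);print(P,proj(S,P))
st()
E
```

```text
[[ 0.55154686 -0.13993518  0.1519    ]]
[[ 0.56212756 -0.14150116  0.14993379]] [[233.22022832 203.05897784]]
[[ 0.56212756 -0.14150116  0.15493379]] [[233.1353691  201.82810278]]
[[ 0.56212756 -0.14150116  0.15993379]] [[233.05009469 200.59153111]]
t 26.25 p [ 0.5273 -0.1326  0.2278] z [ 0.442 -0.116 -0.889] y [-0.252 -0.968  0.001] F [-0.02  0.3  -0.67] open 0.0857 j [-0.35  0.19  2.    0.09  0.48  1.4 ]
```

View pics/cmp2.png

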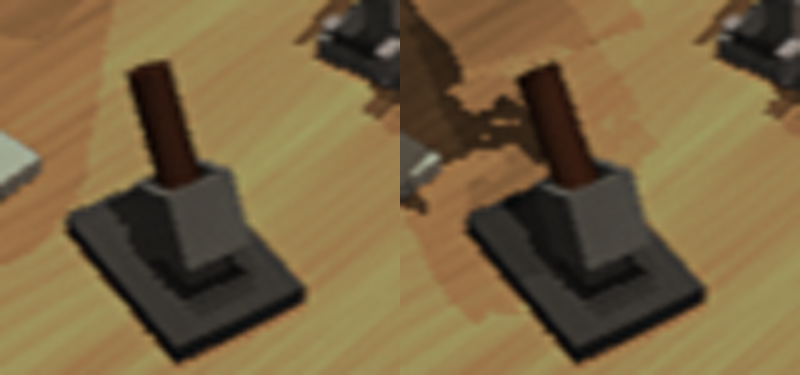

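```bash

python3 -m pendant '[[0,0,0,0,0,-0.4,100],[0,0,0,0,0,0,100],[0,0,0,0,0,0,100]]'
python3 - <<'E'
from h import *
s=cv2.imread('pics/s20.png'); a=cv2.imread('pics/scene0.png')
r=lambda i:cv2.resize(i[150:220,260:330],None,fx=5.5,fy=5.5,interpolation=cv2.INTER_CUBIC)
cv2.imwrite('pics/cmp3.png',np.hstack([r(a),r(s)]))
E
```

```text
clock: 26.5
tool_pos: [0.5229, -0.1314, 0.2357]
eef_rot: [0.964, -0.123, 0.232, 0.03]
ft_force: [0.0, -0.1, -1.0]
opening: 0.0852
```

View pics/cmp3.png

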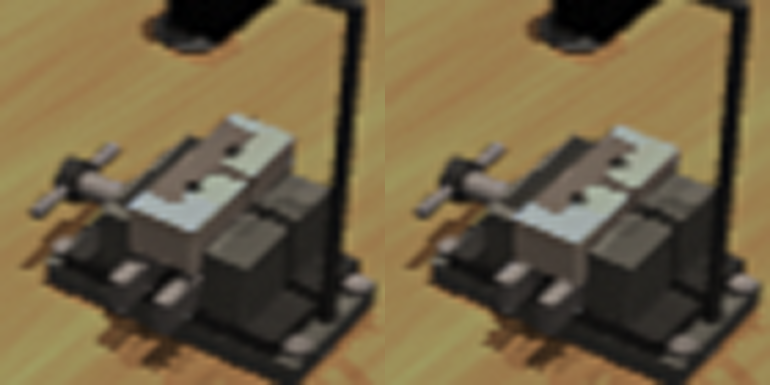

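The block is lower than at the start and level, the parallels haven't visibly moved, and the hand is clear. Handing in.

```bash
python3 -c "
from rig import robot
print(robot.finish_job())"
```

```text
the job is handed in; nothing more can be done
None
```

I tapped the block down onto both parallels, nudged the near parallel and then the far one, put the tapper back in its holder and handed the job in at about 26.5 s. No verdict was reported.

- **Block:** I tapped both ends twice, ending with about 20 N at the left end and 27 N at the right. It stopped solid at almost the same height at both ends (tool height 161.8 and 161.7 mm). Its edges in the scene picture match the seated height of 97 mm. The pictures cannot show the force on the parallels.
- **Nudges:** I pushed each parallel's -y end with the tapper nose, near one first, up to a reading of 6 to 7 N. The tool advanced about 1 mm or less once in contact. The pictures show neither parallel out of place.
- **Tapper:** It stands in the grey pocket and I felt the floor before letting go. It leans a few degrees more than at the start, with its top about 8 mm nearer the robot. I did not measure the nose tip's position. The pocket's width leaves it only a few millimetres of play sideways, well inside the 16 mm limit.
- **Hand and bench:** In the last picture the hand is clear of everything. I never touched the meter, branch or spool, and no picture showed the hand touching the block.

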